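Turn over the settled flux bottle and stand it on the cork mat

ROBOT

A 6-joint arm with a two-finger parallel gripper is mounted at the origin on the work surface. World frame = base frame: x ahead of the robot, y to its left, z up, the work surface at z = 0. Lengths are in mm, angles in rad, forces in N, time in s.
With the tool pointing down it reaches from about 400 to 925 mm from the base axis. Payload 12.5 kg.
Tool frame: the origin (TCP) lies midway between the tips of the shut fingers; the grasp point (between the pads) lies 19 mm behind it; z points along the fingers, y is the direction in which the jaws open and shut (so a half turn about z gives the same grasp; the last joint's range is limited). The gripper opens to 95 mm and grips with 3 to 60 N. Pads are 20 mm wide; open, the fingers measure 119 mm over their backs; the gripper's body (75 mm by 180 mm) begins 59 mm behind the grasp point.
Start: joints at [1.149, 0.491, 1.559, -0, 1.092, -0.106], TCP at [194.095, 594.12, 176.961] pointing down, gripper open.
Joint ranges: [-3.1, 3.1], [-0.84, 2.19], [0.05, 2.79], [-1.13, 4.28], [0.06, 2.93], [-2.69, 2.69]. Speed limits (rad/s): [2.22, 2.22, 2.79, 3.14, 3.14, 3.14].

INTERFACE

Orientations are given as [roll, pitch, yaw] about the fixed x, y, z axes, in that order (R = Rz(yaw) Ry(pitch) Rx(roll)).
In Python, from cell import * gives the robot as it stands. The module is installed in compiled form; this text tells all that it offers.
- The arm moves only by the tool carry_out, never from a script. Its argument "moves" is a list of rows, each an object of numbers: "dx", "dy", "dz": the shift along the tool's x, y, z in m; "twist": the turn about the tool's z in degrees. A call has 1 to 5 rows; each row is the pose to reach, as a shift and turn from the pose commanded when the call began, along the tool's axes at that moment; what a row does not reach only later rows make up. A row lasts 1/10 s, in which the tool goes at most 50 mm and 8.59 degrees, less where a joint would pass 70% of its speed; a pose out of reach is approached as far as the arm can. A call with a gripper value outside its range is refused whole. "grip" is the finger opening in m, from 0 to 0.0951, set as the call begins (left out, the last holds). The fingers move at their own pace and stop on an object; the grip force is fixed at half the most. Time passes only in rows, so rows that repeat a pose let the fingers close. It gives the time, the measured TCP pose, the force and the opening at its end, in the units of the state.
- state(): the state, without advancing time (a new reading comes with each control period).
- read_camera(name): name is "scene" or "top"; returns (picture, depth): 480x640x3 uint8, red, green, blue; 480x640 float32, mm along the optical axis (not along the pixel's ray), 0 where there is no reading.
- camera_info(name): a dict with "mtx" (3x3 intrinsics, pixels), "R" (3x3) and "t" (3): a world point X has camera coordinates R X + t. Camera axes: x right, y down, z forward; pixel columns grow to the right and rows downward; lengths in mm; the calibration is good to about 2 mm. A picture is of the moment at which its call begins. camera_info takes no time and is no camera call.
- job_done(): hands the job in, once; it reports no verdict.
The state is a dict: "t": time; "joints": joint angles; "qvel": joint speeds; "tau": joint torques, N m; "eef_pos": TCP position; "tcp_rot": TCP orientation; "ft_force": force on the tool from outside, world axes, zero at the start; "moment": the same for the moment, N m; "opening": opening from 0.0 (shut) to 1.0 (fully open).
Only numpy, scipy, OpenCV 4.12 (cv2) and the standard library are available. Lean on these libraries where they do the work, as an engineer would, in place of code of your own. Each camera call takes 0.05 s, during which the arm holds its last target. There are 200 camera calls.

TASK

The flux in the slim bottle with the long tapering nozzle cap has settled: pick that bottle up, turn it over in the air until its nozzle points well downward (at least 30 degrees below level) for a moment, then turn it back and set it down upright with its base wholly on the round cork mat, ready for use. Set it down, do not drop it, and leave the squat jar and the flat-capped bottle standing where they are.

Things in the scene. Friction and masses are not known exactly. Their poses are not given: they have to be found in the camera images.
- flux_mid (a point): The flux bottle's centre, half-way up: 55 mm above its base, on its axis. A slim closed white plastic bottle with a paper band: straight round body 44 mm in diameter from the base to 70 mm up, then a shoulder, then a grey cap that tapers to a blunt nozzle, 110 mm high in all; about 0.1 to 0.2 kg, evenly filled. Its z axis runs along the bottle from base to nozzle. It starts upright on the table (z = 0); it is the only container whose cap tapers to a point.
- coaster: The round cork mat, 84 mm in diameter and 5 mm thick, lying fixed on the table; origin at the centre of its underside, on the table. Its top is 5 mm above the table.
- jar: A squat closed white jar with a wide grey flat lid, 66 mm in diameter and 64 mm high, loose; origin at the centre of its underside. To be left alone.
- flat_bottle: A white bottle like the flux bottle but with a broad flat grey cap, 44 mm in diameter and 92 mm high, loose; origin at the centre of its underside. To be left alone.
There are look-alikes about, which are no part of the job. What is shaped like the part that bears flux_mid but green or pink is not meant.

How it is judged (in metres and radians):
On the way:
1. the flux bottle is held in the air, turned over with its nozzle at least 30 degrees below level (angle between flux_mid's own z axis and vertical above 2.05 rad and height (world z) of flux_mid above 0.1 m and contact force between the fingers and flux above 0.5 N), for 0.2 s.
At the end, for the whole second after the job is handed in: The flux bottle, once turned over in the air, stands released and at rest, upright within 10 degrees, base wholly on the cork mat (axis within 21 mm of its centre); the jar and the flat-capped bottle stand within 25 mm of where they were (angle between flux_mid's own z axis and vertical below 0.175 rad and horizontal distance between flux_mid and coaster below 0.021 m and z of flux_mid in the frame of coaster between 0.055 and 0.066 m and linear speed of flux below 0.02 m/s); the robot touches nothing.
It fails at once if the squat jar is pushed more than 25 mm or tipped over (distance of jar from where it was at the start of the episode above 0.025 m or angle between jar's own z axis and vertical above 0.5 rad).
It fails at once if the flat-capped bottle is pushed more than 25 mm or tipped over (distance of flat_bottle from where it was at the start of the episode above 0.025 m or angle between flat_bottle's own z axis and vertical above 0.5 rad).
It fails at once if the flux bottle is dropped (it falls free from 2 cm or more) (linear speed of flux above 0.6 m/s and contact force between the fingers and flux below 0.1 N).
It also fails if it takes over 43 s, if anything falls off the work surface, if the arm or the gripper's body presses on something with over 40 N, if the wrist force passes 120 N, or if a joint passes its speed limit or range.

## Working session

There is one attempt and no reset: what is moved stays moved. The work goes in short steps, Python scripts to look and compute and a tool call to move; the robot and the scene stay as the last step left them, time stands still between calls to the robot, and variables do not carry over. Pictures are saved under pics/ and viewed, about 8 in all and at most 12, crops included, and the job is handed in when it is done.

Besides the shell and the picture viewer there is one more tool, called after "Emit:" as name(argument=value, ...) on one line, values as JSON. carry_out: Moves the arm, as the interface text tells. Its arguments: {"type":"object","properties":{"moves":{"type":"array","items":{"type":"object","properties":{"dx":{"type":"number"},"dy":{"type":"number"},"dz":{"type":"number"},"twist":{"type":"number"}}}},"grip":{"type":"number"}},"required":["moves"]}

```bash
mkdir -p pics; python3 - <<'E'
from cell import *
import cv2,numpy as np
print(state())
for n in("scene","top"):
    p,d=read_camera(n); cv2.imwrite(f"pics/{n}0.png",p[:,:,::-1]); np.save(f"pics/{n}0.npy",d)
    print(camera_info(n))
E
```

```text
{'t': 0.0, 'joints': array([ 1.14940657e+00,  4.91572817e-01,  1.55947808e+00,  6.36333840e-06,
        1.09168078e+00, -1.05633568e-01]), 'qvel': array([-1.97231319e-03,  6.22846494e-04, -5.58357578e-04,  4.52992068e-04,
       -6.83962652e-05, -6.04707650e-04]), 'tau': array([ 2.11884973e-03, -6.12643147e+01, -2.58184272e+01,  6.93621137e-02,
        4.81908477e-02, -1.21053454e-04]), 'eef_pos': array([193.95978237, 593.83118438, 176.34367335]), 'tcp_rot': array([-3.14046057e+00, -1.25707636e-04,  2.82583346e+00]), 'ft_force': array([ 0.19046302,  0.37420558, -0.30859931]), 'moment': array([-0.00283977, -0.01042067,  0.01304247]), 'opening': 0.9988768717477546}
{'mtx': array([[492.79268196,   0.        , 317.94981328],
       [  0.        , 492.79268196, 240.1758512 ],
       [  0.        ,   0.        ,   1.        ]]), 'R': array([[-0.31387845,  0.94931264,  0.01690659],
       [ 0.62247675,  0.21919463, -0.75131645],
       [-0.71694003, -0.22529809, -0.65972552]]), 't': array([ 237.57393221, -283.87582249, 1445.1172745 ])}
{'mtx': array([[590.03724753,   0.        , 320.19831633],
       [  0.        , 590.03724753, 238.44620861],
       [  0.        ,   0.        ,   1.        ]]), 'R': array([[ 0.01201305, -0.99991438, -0.00518796],
       [-0.98979157, -0.01115424, -0.14208532],
       [ 0.14201529,  0.00684188, -0.98984082]]), 't': array([ -71.66760339,  564.95461471, 1154.32809335])}
```

View pics/scene0.png

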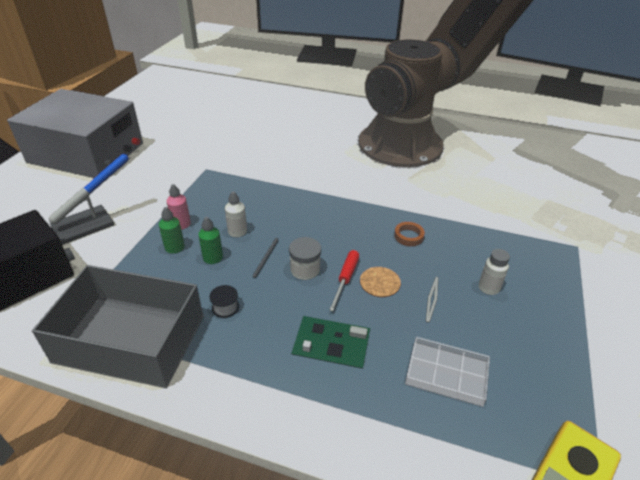

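View pics/top0.png

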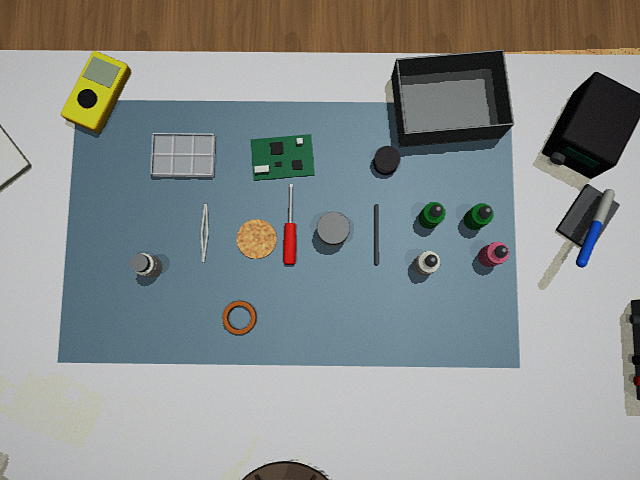

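```bash
cat > h.py <<'E'
from cell import *
import cv2,numpy as np
def onz(n,u,v,z):
    c=camera_info(n);K,R,t=c["mtx"],c["R"],np.array(c["t"])
    o=-R.T@t; r=R.T@np.linalg.inv(K)@[u,v,1]
    return o+r*(z-o[2])/r[2]
def deproj(n,d,u,v):
    c=camera_info(n);K,R,t=c["mtx"],c["R"],np.array(c["t"])
    return R.T@(np.linalg.inv(K)@[u,v,1]*d[v,u]-t)
def cloud(n,d):
    c=camera_info(n);K,R,t=c["mtx"],c["R"],np.array(c["t"])
    v,u=np.mgrid[:480,:640]; P=np.linalg.inv(K)@np.stack([u.ravel(),v.ravel(),np.ones(u.size)])*d.ravel()
    return (R.T@(P-t[:,None])).T.reshape(480,640,3)
E
python3 - <<'E'
from h import *
d=np.load("pics/top0.npy");P=cloud("top",d)
for nm,(u,v,r),z in [("flux",(428,262,22),(5,130)),("mat",(257,239,24),(2,9)),("jar",(333,228,24),(55,80)),("flat",(146,264,22),(5,120)),("g1",(432,215,20),(5,130)),("g2",(479,216,20),(5,130)),("pink",(493,254,20),(5,130)),("tray",(452,97,75),(15,200)),("cap",(386,160,20),(5,99))]:
    Q=P[v-r:v+r,u-r:u+r].reshape(-1,3);Q=Q[(Q[:,2]>z[0])&(Q[:,2]<z[1])]
    print(nm,len(Q),"min",Q.min(0).round(),"max",Q.max(0).round(),"mean",Q.mean(0).round(1))
    T=Q[Q[:,2]>Q[:,2].max()-6];print("   top mean",T.mean(0).round(1),len(T))
d=np.load("pics/scene0.npy");P=cloud("scene",d)
Q=P[190:240,215:255].reshape(-1,3);Q=Q[(Q[:,2]>8)]
print(Q.min(0),Q.max(0)); T=Q[Q[:,2]>Q[:,2].max()-8];print(T.mean(0))
p=cv2.imread("pics/scene0.png"); q=cv2.resize(p[170:330,140:340],None,fx=4,fy=4,interpolation=3)[:600]
cv2.imwrite("pics/crop.png",q)
print(camera_info("top")["mtx"][0,0])
E
```

```text
flux 553 min [ 480. -332.    5.] max [ 570. -243.  113.] mean [ 515.1 -275.2   67.3]
   top mean [ 518.  -278.6  109.4] 25
mat 1327 min [519.  18.   2.] max [620. 119.   9.] mean [568.7  67.1   4.8]
   top mean [568.8  67.2   5.3] 1085
jar 858 min [ 552. -122.   55.] max [616. -59.  71.] mean [584.1 -90.5  64. ]
   top mean [584.4 -92.3  66.7] 259
flat 619 min [474. 253.   5.] max [560. 341.  99.] mean [505.8 276.6  67.5]
   top mean [508.2 283.2  94.2] 85
g1 576 min [ 583. -338.    5.] max [ 666. -258.  115.] mean [ 611.1 -286.5   65.8]
   top mean [ 616.6 -290.1  111.6] 13
g2 624 min [ 582. -435.    5.] max [ 665. -356.  116.] mean [ 610.8 -379.8   63.2]
   top mean [ 613.9 -385.1  111.6] 11
pink 599 min [ 502. -460.    5.] max [ 582. -381.  114.] mean [ 535.  -406.6   66.3]
   top mean [ 537.4 -413.4  110.7] 22
tray 5037 min [ 710. -450.   15.] max [ 951. -180.   97.] mean [ 853.9 -326.6   56.9]
   top mean [ 857.4 -337.8   92.3] 293
cap 626 min [ 701. -242.    5.] max [ 784. -160.   52.] mean [ 737.4 -203.9   32.7]
   top mean [ 770.6 -233.9   50. ] 4
[ 504.40059241 -296.26359305    8.02421727] [1287.33786606  162.27428021  736.08360226]
[1287.33786606  162.27428021  736.08360226]
590.0372475255656
```

View pics/crop.png

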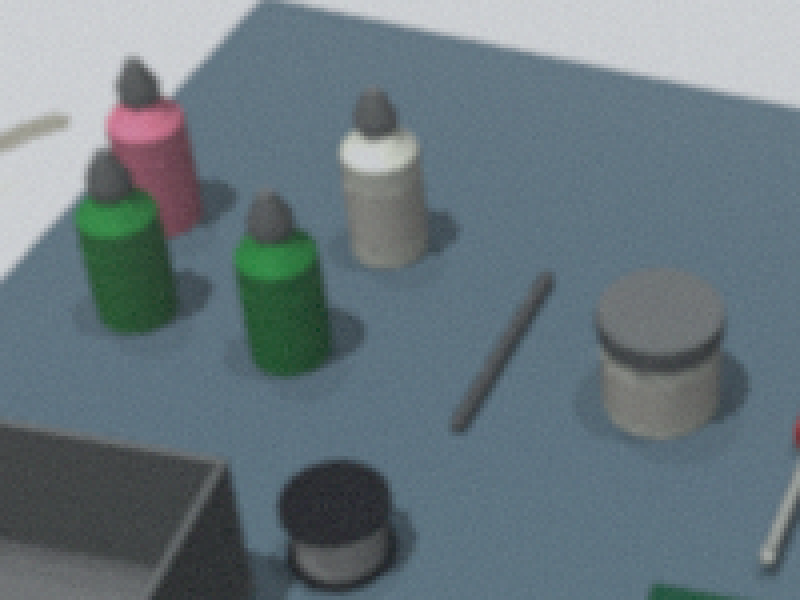

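```bash
cat >> h.py <<'E'
def rel(p,yaw,q,yaw2):
    """world shift p->q (mm), yaw deg -> tool shift (m), twist (deg), tool pointing down"""
    a=np.radians(yaw);d=(np.array(q,float)-p)/1000
    return dict(dx=round(d[0]*np.cos(a)+d[1]*np.sin(a),4),dy=round(d[0]*np.sin(a)-d[1]*np.cos(a),4),dz=round(-d[2],4),twist=round(yaw-yaw2,1))
def plan(W):
    for a,b in zip(W,W[1:]): print(b,rel(a[:3],a[3],b[:3],b[3]))
E
python3 - <<'E'
from h import *
plan([(194,594,177,162),(350,430,270,120),(500,240,270,78),(620,30,270,36),(860,30,270,10),(1110,30,270,10)])
d=np.load("pics/top0.npy");P=cloud("top",d)
# near-wall rim: top points
M=(P[:,:,2]>75)&(P[:,:,2]<105);M[:, :385]=0;M[:,525:]=0;M[170:]=0
v,u=np.nonzero(M);Q=P[M]
for c in range(385,525,10):
    s=(u>=c)&(u<c+10)
    if s.any():
        k=s&(Q[:,0]<Q[s,0].min()+12); print(c,Q[k].mean(0).round(1),v[k].mean())
F=P[80:120,430:480].reshape(-1,3);print("floor z",np.median(F[:,2]))
# bottle body axis from top+scene
S=cloud("scene",np.load("pics/scene0.npy"))[195:240,220:250].reshape(-1,3)
for lo,hi in((20,40),(40,65),(85,115)):
    k=S[(S[:,2]>lo)&(S[:,2]<hi)&(abs(S[:,0]-517)<40)];print(lo,k.min(0).round(),k.max(0).round(),k.mean(0).round(1))
E
```

```text
(350, 430, 270, 120) {'dx': np.float64(-0.199), 'dy': np.float64(-0.1078), 'dz': np.float64(-0.093), 'twist': 42}
(500, 240, 270, 78) {'dx': np.float64(-0.2395), 'dy': np.float64(0.0349), 'dz': np.float64(-0.0), 'twist': 42}
(620, 30, 270, 36) {'dx': np.float64(-0.1805), 'dy': np.float64(0.161), 'dz': np.float64(-0.0), 'twist': 42}
(860, 30, 270, 10) {'dx': np.float64(0.1942), 'dy': np.float64(0.1411), 'dz': np.float64(-0.0), 'twist': 26}
(1110, 30, 270, 10) {'dx': np.float64(0.2462), 'dy': np.float64(0.0434), 'dz': np.float64(-0.0), 'twist': 0}
395 [ 778.1 -229.7   84. ] 131.16666666666666
405 [ 772.9 -239.7   86.2] 133.34782608695653
415 [ 774.6 -261.    86.5] 132.6
425 [ 776.5 -280.7   86.3] 131.8
435 [ 778.6 -301.    86. ] 130.9512195121951
445 [ 780.9 -321.1   86.4] 129.89473684210526
455 [ 782.7 -340.9   86.1] 129.14634146341464
465 [ 784.7 -360.8   86.2] 128.25641025641025
475 [ 786.6 -380.4   86.3] 127.425
485 [ 788.5 -400.5   85.8] 126.67441860465117
495 [ 790.6 -420.7   86.5] 125.65853658536585
505 [ 793.7 -440.7   86.3] 124.28260869565217
floor z 4.449421733850224
20 [ 510. -295.   20.] [ 544. -252.   40.] [ 533.9 -267.2   30.2]
40 [ 508. -295.   40.] [ 543. -253.   65.] [ 533.6 -267.6   52.8]
85 [ 512. -286.   85.] [ 534. -263.  106.] [ 524.8 -272.2   95.4]
```

Emit:
carry_out(moves=[{"dx": -0.199,"dy": -0.108,"dz": -0.093,"twist": 42},{"dx": -0.199,"dy": -0.108,"dz": -0.093,"twist": 42},{"dx": -0.199,"dy": -0.108,"dz": -0.093,"twist": 42},{"dx": -0.199,"dy": -0.108,"dz": -0.093,"twist": 42},{"dx": -0.199,"dy": -0.108,"dz": -0.093,"twist": 42}])

```text
t: 0.6
eef_pos: [350.8, 427.9, 270.7]
tcp_rot: [3.142, 0.0, 2.086]
ft_force: [0.7, 0.3, 0.8]
opening: 1.0
```

Emit:
carry_out(moves=[{"dx": -0.24,"dy": 0.035,"dz": 0,"twist": 42},{"dx": -0.24,"dy": 0.035,"dz": 0,"twist": 42},{"dx": -0.24,"dy": 0.035,"dz": 0,"twist": 42},{"dx": -0.24,"dy": 0.035,"dz": 0,"twist": 42},{"dx": -0.24,"dy": 0.035,"dz": 0,"twist": 42}])

```text
t: 1.1
eef_pos: [500.8, 236.9, 269.8]
tcp_rot: [-3.141, 0.0, 1.353]
ft_force: [-0.2, 0.7, -0.8]
opening: 1.0
```

Next to (620,30), then outward to see how an unreachable pose is handled (whether the tool tilts).

Emit:
carry_out(moves=[{"dx": -0.18,"dy": 0.161,"twist": 42},{"dx": -0.18,"dy": 0.161,"twist": 42},{"dx": -0.18,"dy": 0.161,"twist": 42},{"dx": -0.18,"dy": 0.161,"twist": 42},{"dx": -0.18,"dy": 0.161,"twist": 42}])

```text
schema error: expected keys dx, dy, dz, twist
```

Emit:
carry_out(moves=[{"dx": 0.194,"dy": 0.141,"twist": 30},{"dx": 0.194,"dy": 0.141,"twist": 30},{"dx": 0.194,"dy": 0.141,"twist": 30},{"dx": 0.194,"dy": 0.141,"twist": 30},{"dx": 0.194,"dy": 0.141,"twist": 30}])

```text
schema error: expected keys dx, dy, dz, twist
```

Emit:
carry_out(moves=[{"dx": 0.25},{"dx": 0.25},{"dx": 0.25},{"dx": 0.25},{"dx": 0.25}])

```text
schema error: expected keys dx, dy, dz, twist
```

Emit:
carry_out(moves=[{"dx": -0.18,"dy": 0.161,"dz": 0,"twist": 42},{"dx": -0.18,"dy": 0.161,"dz": 0,"twist": 42},{"dx": -0.18,"dy": 0.161,"dz": 0,"twist": 42},{"dx": -0.18,"dy": 0.161,"dz": 0,"twist": 42},{"dx": -0.18,"dy": 0.161,"dz": 0,"twist": 42}])

```text
t: 1.6
eef_pos: [620.2, 26.8, 269.5]
tcp_rot: [-3.141, 0.0, 0.62]
ft_force: [0.4, 0.5, 1.4]
opening: 1.001
```

Emit:
carry_out(moves=[{"dx": 0.194,"dy": 0.141,"dz": 0,"twist": 30},{"dx": 0.194,"dy": 0.141,"dz": 0,"twist": 30},{"dx": 0.194,"dy": 0.141,"dz": 0,"twist": 30},{"dx": 0.194,"dy": 0.141,"dz": 0,"twist": 30},{"dx": 0.194,"dy": 0.141,"dz": 0,"twist": 30}])

```text
t: 2.1
eef_pos: [860.9, 28.8, 268.7]
tcp_rot: [-3.141, 0.001, 0.1]
ft_force: [0.9, -0.9, -0.2]
opening: 1.0
```

Emit:
carry_out(moves=[{"dx": 0.25,"dy": 0,"dz": 0,"twist": 0},{"dx": 0.25,"dy": 0,"dz": 0,"twist": 0},{"dx": 0.25,"dy": 0,"dz": 0,"twist": 0},{"dx": 0.25,"dy": 0,"dz": 0,"twist": 0},{"dx": 0.25,"dy": 0,"dz": 0,"twist": 0}])

```text
t: 2.6
eef_pos: [947.3, 43.1, 232.1]
tcp_rot: [3.14, -0.033, 0.103]
ft_force: [-0.2, 0.2, 1.4]
opening: 1.001
```

Emit:
carry_out(moves=[{"dx": 0.25,"dy": 0,"dz": -0.1,"twist": 0},{"dx": 0.25,"dy": 0,"dz": -0.1,"twist": 0},{"dx": 0.25,"dy": 0,"dz": -0.1,"twist": 0},{"dx": 0.25,"dy": 0,"dz": -0.1,"twist": 0},{"dx": 0.25,"dy": 0,"dz": -0.1,"twist": 0}])

```text
t: 3.1
eef_pos: [953.2, 51.7, 246.9]
tcp_rot: [3.138, -0.071, 0.103]
ft_force: [0.5, -0.3, -0.1]
opening: 1.0
```

```bash
python3 -c "
from h import *
s=state();print(s['joints'],s['tcp_rot'],s['eef_pos'])"
```

```text
[-0.01640648  1.1398189   0.04742721  0.0048066   1.88379704  1.45292438] [ 3.13771935 -0.07058793  0.10324363] [953.20450754  51.68458385 246.88219731]
```

Emit:
carry_out(moves=[{"dx": -0.2,"dy": 0.12,"dz": 0,"twist": 0},{"dx": -0.2,"dy": 0.12,"dz": 0,"twist": 0},{"dx": -0.2,"dy": 0.12,"dz": 0,"twist": 0},{"dx": -0.2,"dy": 0.12,"dz": 0,"twist": 0},{"dx": -0.2,"dy": 0.12,"dz": 0,"twist": 0}])

```text
t: 3.6
eef_pos: [805.6, -61.1, 236.2]
tcp_rot: [3.137, -0.071, 0.104]
ft_force: [1.9, -0.1, 0.4]
opening: 1.007
```

Emit:
carry_out(moves=[{"dx": -0.2,"dy": 0.12,"dz": 0,"twist": 0},{"dx": -0.2,"dy": 0.12,"dz": 0,"twist": 0},{"dx": -0.2,"dy": 0.12,"dz": 0,"twist": 0},{"dx": -0.2,"dy": 0.12,"dz": 0,"twist": 0},{"dx": -0.2,"dy": 0.12,"dz": 0,"twist": 0}])

```text
t: 4.1
eef_pos: [619.1, -202.2, 223.3]
tcp_rot: [3.137, -0.07, 0.102]
ft_force: [0.6, -0.8, 0.4]
opening: 1.0
```

Emit:
carry_out(moves=[{"dx": 0.25,"dy": 0,"dz": -0.05,"twist": 17},{"dx": 0.25,"dy": 0,"dz": -0.05,"twist": 17},{"dx": 0.25,"dy": 0,"dz": -0.05,"twist": 17},{"dx": 0.25,"dy": 0,"dz": -0.05,"twist": 17},{"dx": 0.25,"dy": 0,"dz": -0.05,"twist": 17}])

```text
t: 4.6
eef_pos: [853.3, -176.3, 287.1]
tcp_rot: [-3.125, -0.069, -0.194]
ft_force: [1.1, -0.1, 0.2]
opening: 1.005
```

Emit:
carry_out(moves=[{"dx": 0.1,"dy": 0,"dz": 0,"twist": 0},{"dx": 0.1,"dy": 0,"dz": 0,"twist": 0}])

```text
t: 4.8
eef_pos: [906.5, -187.6, 290.3]
tcp_rot: [-3.125, -0.073, -0.194]
ft_force: [0.5, 0.2, -0.5]
opening: 1.002
```

Emit:
carry_out(moves=[{"dx": 0.25,"dy": 0,"dz": 0,"twist": 0}])

```text
t: 4.9
eef_pos: [927.0, -191.6, 281.3]
tcp_rot: [-3.125, -0.09, -0.195]
ft_force: [64.4, -15.9, 34.6]
opening: 1.0
```

Emit:
carry_out(moves=[{"dx": 0.25,"dy": 0,"dz": 0,"twist": 0}])

```text
t: 5.0
eef_pos: [939.2, -193.5, 256.9]
tcp_rot: [-3.123, -0.098, -0.195]
ft_force: [0.3, -0.6, -2.5]
opening: 1.002
```

Emit:
carry_out(moves=[{"dx": 0.25,"dy": 0,"dz": 0,"twist": 0}])

```text
t: 5.1
eef_pos: [954.2, -196.2, 256.4]
tcp_rot: [-3.125, -0.143, -0.196]
ft_force: [0.1, -0.8, 0.5]
opening: 1.004
```

```bash
python3 -c "
from h import *
s=state();print(s['joints'],s['tcp_rot'],s['eef_pos'],s['qvel'].round(2))"
```

```text
[-0.27956297  1.13148044  0.04921117  0.02931906  1.81920986  1.49499748] [-3.12508911 -0.14345416 -0.19572403] [ 954.16118578 -196.20830047  256.36895928] [ 0.01  0.06 -0.05  0.02 -0.4   0.01]
```

Emit:
carry_out(moves=[{"dx": 0.05,"dy": 0,"dz": -0.01,"twist": 0}])

```text
t: 5.2
eef_pos: [963.3, -197.7, 259.7]
tcp_rot: [-3.125, -0.176, -0.196]
ft_force: [0.5, -0.4, -0.2]
opening: 1.001
```

Emit:
carry_out(moves=[{"dx": 0.05,"dy": 0,"dz": -0.01,"twist": 0}])

```text
t: 5.3
eef_pos: [971.7, -199.0, 265.4]
tcp_rot: [-3.126, -0.209, -0.196]
ft_force: [-0.3, -0.3, 0.8]
opening: 1.001
```

Emit:
carry_out(moves=[{"dx": 0.05,"dy": 0,"dz": -0.01,"twist": 0}])

```text
t: 5.4
eef_pos: [979.7, -200.3, 270.6]
tcp_rot: [-3.126, -0.24, -0.197]
ft_force: [0.3, 0.1, -0.1]
opening: 1.001
```

Emit:
carry_out(moves=[{"dx": 0.05,"dy": 0,"dz": -0.01,"twist": 0}])

```text
t: 5.5
eef_pos: [987.2, -201.6, 276.0]
tcp_rot: [-3.126, -0.269, -0.197]
ft_force: [1.2, -0.6, -0.3]
opening: 0.996
```

```bash
python3 -c "
from h import *
s=state();print(s['joints'],s['tcp_rot'],s['eef_pos'],s['qvel'].round(2))"
```

```text
[-0.27826222  1.11957246  0.04747811  0.03726145  1.70723195  1.4979161 ] [-3.1261072  -0.26925977 -0.19744693] [ 987.23629744 -201.60913852  276.04150079] [ 0.   -0.03  0.    0.02 -0.26  0.01]
```

Emit:
carry_out(moves=[{"dx": 0.05,"dy": 0,"dz": -0.01,"twist": 0}])

```text
t: 5.6
eef_pos: [994.3, -202.8, 282.3]
tcp_rot: [-3.126, -0.298, -0.198]
ft_force: [-0.5, -0.2, -0.1]
opening: 1.0
```

Emit:
carry_out(moves=[{"dx": 0.05,"dy": 0,"dz": -0.01,"twist": 0}])

```text
t: 5.7
eef_pos: [1000.8, -203.9, 289.7]
tcp_rot: [-3.126, -0.327, -0.198]
ft_force: [-0.5, 0.0, -0.1]
opening: 1.0
```

Emit:
carry_out(moves=[{"dx": 0.05,"dy": 0,"dz": -0.01,"twist": 0}])

```text
t: 5.8
eef_pos: [1006.8, -205.0, 298.4]
tcp_rot: [-3.126, -0.357, -0.199]
ft_force: [0.1, 0.5, 0.3]
opening: 0.998
```

Emit:
carry_out(moves=[{"dx": 0.05,"dy": 0,"dz": -0.01,"twist": 0}])

```text
t: 5.9
eef_pos: [1012.3, -206.0, 308.3]
tcp_rot: [-3.126, -0.386, -0.199]
ft_force: [-0.2, 0.5, -0.2]
opening: 0.997
```

Emit:
carry_out(moves=[{"dx": 0.05,"dy": 0,"dz": -0.01,"twist": 0}])

```text
t: 6.0
eef_pos: [1017.3, -206.9, 319.5]
tcp_rot: [-3.126, -0.415, -0.2]
ft_force: [-0.5, -0.4, 1.2]
opening: 0.998
```

Emit:
carry_out(moves=[{"dx": 0.05,"dy": 0,"dz": -0.01,"twist": 0}])

```text
t: 6.1
eef_pos: [1021.7, -207.7, 331.6]
tcp_rot: [-3.126, -0.444, -0.2]
ft_force: [-1.2, -0.2, 0.5]
opening: 1.005
```

Emit:
carry_out(moves=[{"dx": 0.05,"dy": 0,"dz": 0,"twist": 0}])

```text
t: 6.2
eef_pos: [1029.6, -209.1, 338.0]
tcp_rot: [-3.126, -0.477, -0.201]
ft_force: [-0.7, 0.2, -0.1]
opening: 0.998
```

Emit:
carry_out(moves=[{"dx": 0.05,"dy": 0,"dz": 0,"twist": 0}])

```text
t: 6.3
eef_pos: [1037.1, -210.5, 341.6]
tcp_rot: [-3.126, -0.504, -0.201]
ft_force: [0.4, -0.6, -0.6]
opening: 1.001
```

Emit:
carry_out(moves=[{"dx": 0.05,"dy": 0,"dz": 0,"twist": 0}])

```text
t: 6.4
eef_pos: [1043.9, -211.7, 347.6]
tcp_rot: [-3.126, -0.533, -0.202]
ft_force: [-0.2, 0.4, -0.3]
opening: 1.002
```

Emit:
carry_out(moves=[{"dx": 0.05,"dy": 0,"dz": 0,"twist": 0}])

```text
t: 6.5
eef_pos: [1049.9, -212.9, 356.0]
tcp_rot: [-3.125, -0.562, -0.203]
ft_force: [0.1, -0.1, 0.4]
opening: 1.0
```

Emit:
carry_out(moves=[{"dx": 0.05,"dy": 0,"dz": 0,"twist": 0}])

```text
t: 6.6
eef_pos: [1055.2, -213.9, 365.9]
tcp_rot: [-3.125, -0.592, -0.203]
ft_force: [-0.0, 0.9, 0.1]
opening: 1.002
```

Emit:
carry_out(moves=[{"dx": 0.05,"dy": 0,"dz": 0,"twist": 0}])

```text
t: 6.7
eef_pos: [1059.9, -214.7, 377.0]
tcp_rot: [-3.125, -0.622, -0.204]
ft_force: [-0.6, 0.5, -0.1]
opening: 1.004
```

Emit:
carry_out(moves=[{"dx": 0.05,"dy": 0,"dz": 0,"twist": 0}])

```text
t: 6.8
eef_pos: [1064.0, -215.6, 388.8]
tcp_rot: [-3.125, -0.651, -0.204]
ft_force: [0.4, -0.2, 0.2]
opening: 1.003
```

Emit:
carry_out(moves=[{"dx": 0.05,"dy": 0,"dz": 0,"twist": 0}])

```text
t: 6.9
eef_pos: [1067.4, -216.3, 401.6]
tcp_rot: [-3.125, -0.68, -0.205]
ft_force: [-0.3, 0.1, 0.5]
opening: 1.001
```

Emit:
carry_out(moves=[{"dx": 0.05,"dy": 0,"dz": 0,"twist": 0}])

```text
t: 7.0
eef_pos: [1070.2, -216.8, 415.1]
tcp_rot: [-3.124, -0.708, -0.206]
ft_force: [0.4, -0.2, 0.0]
opening: 1.003
```

Emit:
carry_out(moves=[{"dx": 0.05,"dy": 0,"dz": 0,"twist": 0}])

```text
t: 7.1
eef_pos: [1072.3, -217.3, 429.4]
tcp_rot: [-3.124, -0.737, -0.206]
ft_force: [-0.4, -0.1, 0.7]
opening: 0.999
```

Emit:
carry_out(moves=[{"dx": 0.05,"dy": 0,"dz": 0,"twist": 0}])

```text
t: 7.2
eef_pos: [1073.8, -217.7, 444.5]
tcp_rot: [-3.123, -0.765, -0.207]
ft_force: [-0.6, -0.8, 0.3]
opening: 0.999
```

Emit:
carry_out(moves=[{"dx": 0.05,"dy": 0,"dz": 0,"twist": 0}])

```text
t: 7.3
eef_pos: [1074.7, -218.0, 460.2]
tcp_rot: [-3.123, -0.793, -0.208]
ft_force: [-0.2, 0.9, -0.8]
opening: 1.002
```

Emit:
carry_out(moves=[{"dx": 0.05,"dy": 0,"dz": 0,"twist": 0}])

```text
t: 7.4
eef_pos: [1074.9, -218.1, 476.7]
tcp_rot: [-3.123, -0.82, -0.208]
ft_force: [-0.6, 0.4, 0.2]
opening: 1.0
```

Emit:
carry_out(moves=[{"dx": 0.05,"dy": 0,"dz": 0,"twist": 0}])

```text
t: 7.5
eef_pos: [1074.4, -218.2, 493.7]
tcp_rot: [-3.122, -0.848, -0.209]
ft_force: [-0.3, 0.5, 0.1]
opening: 0.996
```

Emit:
carry_out(moves=[{"dx": 0.05,"dy": 0,"dz": 0,"twist": 0}])

```text
t: 7.6
eef_pos: [1073.3, -218.1, 511.4]
tcp_rot: [-3.122, -0.875, -0.21]
ft_force: [0.3, 0.5, 0.1]
opening: 1.002
```

Emit:
carry_out(moves=[{"dx": 0.05,"dy": 0,"dz": 0,"twist": 0}])

```text
t: 7.7
eef_pos: [1071.5, -217.9, 529.4]
tcp_rot: [-3.121, -0.902, -0.211]
ft_force: [0.8, -0.3, 0.5]
opening: 0.998
```

Emit:
carry_out(moves=[{"dx": 0.05,"dy": 0,"dz": 0,"twist": 0}])

```text
t: 7.8
eef_pos: [1069.1, -217.5, 548.0]
tcp_rot: [-3.12, -0.929, -0.212]
ft_force: [-0.5, 0.1, 0.2]
opening: 0.998
```

Emit:
carry_out(moves=[{"dx": 0.05,"dy": 0,"dz": 0,"twist": 0}])

```text
t: 7.9
eef_pos: [1066.0, -217.1, 566.9]
tcp_rot: [-3.12, -0.955, -0.213]
ft_force: [-0.4, -0.1, -0.5]
opening: 1.002
```

Emit:
carry_out(moves=[{"dx": 0.05,"dy": 0,"dz": 0,"twist": 0}])

```text
t: 8.0
eef_pos: [1062.3, -216.5, 586.3]
tcp_rot: [-3.119, -0.982, -0.214]
ft_force: [-0.6, 0.7, 1.0]
opening: 1.0
```

Emit:
carry_out(moves=[{"dx": 0.05,"dy": 0,"dz": 0,"twist": 0}])

```text
t: 8.1
eef_pos: [1057.9, -215.9, 605.9]
tcp_rot: [-3.118, -1.008, -0.215]
ft_force: [-0.1, -0.2, 0.1]
opening: 0.999
```

Emit:
carry_out(moves=[{"dx": 0.05,"dy": 0,"dz": 0,"twist": 0}])

```text
t: 8.2
eef_pos: [1052.8, -215.0, 625.7]
tcp_rot: [-3.117, -1.034, -0.216]
ft_force: [-0.1, 0.4, 0.5]
opening: 1.001
```

Emit:
carry_out(moves=[{"dx": 0.05,"dy": 0,"dz": 0,"twist": 0}])

```text
t: 8.3
eef_pos: [1047.1, -214.1, 645.9]
tcp_rot: [-3.116, -1.06, -0.217]
ft_force: [-0.0, 0.1, 0.4]
opening: 0.999
```

```bash
python3 -c "
from h import *
s=state();print(s['t'],s['joints'],s['tcp_rot'],s['eef_pos'])
from scipy.spatial.transform import Rotation as R
print(R.from_euler('xyz',s['tcp_rot']).as_matrix().round(3))"
```

```text
8.3 [-0.2889656   0.86136889  0.04834563  0.09557621  1.17591522  1.49884442] [-3.1157126  -1.0595914  -0.21747661] [1047.14399891 -214.10333592  645.86547888]
[[ 0.478 -0.194  0.857]
 [-0.106 -0.981 -0.163]
 [ 0.872 -0.013 -0.489]]
```

```bash
cat > kin.py <<'E'
import numpy as np
from scipy.optimize import least_squares
D=[(.4916,1.5595,1.0917,624.7,176.3),(1.1398,.0474,1.8838,954.6,246.9),(1.1315,.0492,1.8192,974.1,256.4),(1.1196,.0475,1.7072,1007.6,276.),(.8614,.0483,1.1759,1068.8,645.9)]
def fk(p,a,b,c):
    A,d,L2,L3,L4,o=p; s=a+b
    return np.array([A+L2*np.sin(a)+L3*np.sin(s)+o*np.cos(s)+L4*np.sin(s+c), d+L2*np.cos(a)+L3*np.cos(s)-o*np.sin(s)+L4*np.cos(s+c)])
f=lambda p:np.concatenate([fk(p,*r[:3])-r[3:] for r in D])
S=least_squares(lambda p:np.r_[f(p),(p[5])*.001],[0,300,400,400,250,0]);P=S.x
def ik(r,z,tilt,x0=(.3,2,.5)):
    g=lambda q:np.r_[fk(P,*q)-[r,z],500*(q.sum()-(np.pi-tilt))]
    return least_squares(g,x0,bounds=([-.84,.05,.06],[2.19,2.79,2.93]))
E
python3 - <<'E'
from kin import *
print(P.round(1),np.abs(S.fun).max())
for t in(60,65,70):
  for r in (500,560,605):
    for z in(60,130,300):
        s=ik(r,z,np.radians(t));print(t,r,z,s.x.round(2),round(float(s.cost),2))
E
```

```text
[  1.7 196.2 587.8 411.6 311.3  41.2] 0.16699690329460282
60 500 60 [0.09 2.28 0.06] 27323.01
60 500 130 [-0.01  2.3   0.06] 17006.21
60 500 300 [-0.15  2.28  0.06] 2096.35
60 560 60 [0.23 2.14 0.06] 25817.31
60 560 130 [0.13 2.17 0.06] 16517.82
60 560 300 [-0.04  2.17  0.06] 2355.27
60 605 60 [0.33 2.05 0.06] 24020.53
60 605 130 [0.23 2.08 0.06] 15567.03
60 605 300 [0.05 2.09 0.06] 2340.91
65 500 60 [0.03 2.29 0.06] 35054.26
65 500 130 [-0.06  2.31  0.06] 23144.12
65 500 300 [-0.2   2.28  0.06] 4595.69
65 560 60 [0.19 2.14 0.06] 33837.96
65 560 130 [0.1  2.17 0.06] 22975.45
65 560 300 [-0.07  2.17  0.06] 5126.43
65 605 60 [0.3  2.04 0.06] 32019.14
65 605 130 [0.2  2.07 0.06] 22060.71
65 605 300 [0.02 2.08 0.06] 5194.41
70 500 60 [-0.04  2.31  0.06] 43680.1
70 500 130 [-0.12  2.32  0.06] 30183.73
70 500 300 [-0.24  2.28  0.06] 8064.24
70 560 60 [0.15 2.15 0.06] 42934.35
70 560 130 [0.06 2.17 0.06] 30492.96
70 560 300 [-0.1   2.16  0.06] 8969.3
70 605 60 [0.27 2.04 0.06] 41174.3
70 605 130 [0.17 2.07 0.06] 29692.7
70 605 300 [-0.01  2.07  0.06] 9180.23
```

```bash
cat >> kin.py <<'E'
A,dd,L2,L3,L4,o=P
LO=np.array([-3.1,-.84,.05,-1.13,.06,-2.69]);HI=np.array([3.1,2.19,2.79,4.28,2.93,2.69])
def ik6(tcp,tz):
    """joints 1-5 for tool z dir tz (unit), elbow up"""
    tz=np.asarray(tz,float);w=np.array(tcp,float)-L4*tz
    q1=np.arctan2(w[1],w[0]);r=np.hypot(w[0],w[1])-A;h=w[2]-dd
    F=np.hypot(L3,o);k=(r*r+h*h-L2**2-F**2)/(2*L2*F)
    if abs(k)>1:return None
    be=np.arccos(k);q3=be-np.arctan2(o,L3)          # forearm effective angle s+atan2(o,L3)
    q2=np.arctan2(r,h)-np.arctan2(F*np.sin(be),L2+F*np.cos(be))
    s=q2+q3;rad=np.array([np.cos(q1),np.sin(q1),0]);l=np.array([-rad[1],rad[0],0]);z=np.array([0,0,1])
    w3=np.sin(s)*rad+np.cos(s)*z;e=np.cos(s)*rad-np.sin(s)*z
    q5=np.arccos(tz@w3);q4=np.arctan2(tz@l,tz@e)
    if q4<-1.13:q4+=2*np.pi
    return np.array([q1,q2,q3,q4,q5])
def ok(q,m=.03): return q is not None and (q>LO[:5]+m*np.array([1,1,0,1,1])).all() and (q<HI[:5]-m).all()
def tzv(az,t): return np.array([np.sin(t)*np.cos(az),np.sin(t)*np.sin(az),-np.cos(t)])
E
python3 - <<'E'
from kin import *
print(ik6((1047.1,-214.1,645.9),(.857,-.163,-.489)))
B=np.array([519,-276,58]);M=np.array([569,67,63])
for t in (20,30,40,50,60,65,70):
  row=[]
  for az in range(-180,180,15):
    z=tzv(np.radians(az),np.radians(t))
    f=[]
    for C in(B,M):
        a=ik6(C+19*z,z);b=ik6(C+19*z+[0,0,120],z);f.append(int(ok(a))+int(ok(b)))
    if f[0]==2 or f[1]==2: row.append((az,*f))
  print(t,row)
z=tzv(np.radians(-60),np.radians(62))
for az in(-90,-75,-60,75,90,105,120):
  z=tzv(np.radians(az),np.radians(62));print(az,[ik6(C+19*z,z) for C in(B,M)])
E
```

```text
[-0.20636874  0.84989349  0.0773314   0.01756293  1.15457409]
20 [(-180, 2, 2), (-165, 2, 2), (-150, 2, 2), (-135, 2, 2), (-120, 2, 2), (-105, 2, 2), (-90, 2, 2), (-75, 2, 2), (-60, 2, 2), (-45, 2, 2), (-30, 2, 2), (-15, 2, 2), (0, 2, 2), (15, 2, 2), (30, 2, 2), (45, 2, 2), (60, 2, 2), (75, 2, 2), (90, 2, 2), (105, 2, 2), (120, 2, 2), (135, 2, 2), (150, 2, 2), (165, 2, 2)]
30 [(-180, 2, 2), (-165, 2, 2), (-150, 2, 2), (-135, 2, 2), (-120, 2, 2), (-105, 2, 2), (-90, 2, 2), (-75, 2, 2), (-60, 1, 2), (-45, 1, 2), (-15, 2, 1), (0, 2, 2), (15, 2, 2), (30, 2, 2), (45, 2, 2), (60, 2, 2), (75, 2, 2), (90, 2, 2), (105, 2, 2), (120, 2, 2), (135, 2, 2), (150, 2, 2), (165, 2, 2)]
40 [(-180, 2, 2), (-165, 2, 2), (-150, 2, 2), (-135, 2, 2), (-120, 2, 2), (-105, 2, 2), (-90, 1, 2), (-75, 1, 2), (-60, 0, 2), (-15, 2, 1), (0, 2, 1), (15, 2, 2), (30, 2, 2), (45, 2, 2), (60, 2, 2), (75, 2, 2), (90, 2, 2), (105, 2, 2), (120, 2, 2), (135, 2, 2), (150, 2, 2), (165, 2, 2)]
50 [(-180, 2, 2), (-165, 2, 2), (-150, 2, 2), (-135, 2, 2), (-120, 2, 2), (-105, 2, 2), (-90, 0, 2), (-75, 0, 2), (-45, 2, 0), (-30, 2,
[... 1432 characters left out ...]
30321,  1.06216388]), array([0.58362647, 0.80963358, 1.98800471, 4.94434004, 1.13281525])]
75 [array([-0.86005421,  0.9332294 ,  1.55014048,  0.82015269,  1.50354616]), array([-0.34823095,  0.8130445 ,  1.97045006,  1.30875363,  1.14507676])]
90 [array([-0.79974046,  0.98348336,  1.39776549,  0.6664359 ,  1.66716899]), array([-0.32402384,  0.85195507,  1.80251837,  1.06080945,  1.28358428])]
105 [array([-0.73100894,  1.0303069 ,  1.26403268,  0.52054312,  1.81670386]), array([-0.27924808,  0.8982902 ,  1.63892553,  0.86810085,  1.44254781])]
120 [array([-0.65668715,  1.0692332 ,  1.15697927,  0.36872962,  1.94030655]), array([-0.220583  ,  0.94701045,  1.48572061,  0.70743535,  1.60375848])]
```

```bash
sed -i 's/^f=lambda.*/for i,r in enumerate(D): D[i]=(*r[:3],np.sqrt(r[3]**2-66**2),r[4])\n&/; s/q1=np.arctan2(w\[1\],w\[0\]);r=np.hypot(w\[0\],w\[1\])-A/rho=np.hypot(w[0],w[1]);q1=np.arctan2(w[1],w[0])-np.arcsin(66\/rho);r=np.sqrt(rho**2-66**2)-A/' kin.py
python3 - <<'E'
from kin import *
print(P.round(1),np.abs(S.fun).max())
print(ik6((1047.1,-214.1,645.9),(.857,-.163,-.489)), "meas [-0.289 0.861 0.048 0.096 1.176]")
B=np.array([519,-276,58]);M=np.array([569,67,63])
for t in (62,66):
 for az in range(-30,100,15):
  z=tzv(np.radians(az),np.radians(t))
  print(t,az,*["%s%s"%(np.round(ik6(C+19*z+[0,0,h],z),2),'*' if ok(ik6(C+19*z+[0,0,h],z)) else ' ') for C in(B,M) for h in(0,150)])
E
```

```text
[ -0.9 197.5 587.6 411.5 311.   42.9] 0.22846130409095622
[-0.28921859  0.84453383  0.08930189  0.0966839   1.15176978] meas [-0.289 0.861 0.048 0.096 1.176]
62 -30 [-0.66  0.83  2.47  3.01  1.24]* [-0.66  0.38  2.4   2.95  0.72]* [0.35 0.78 2.31 4.04 1.05]* [0.35 0.42 2.24 4.31 0.82] 
62 -15 [-0.85  0.82  2.45  2.58  1.19]* [-0.85  0.38  2.37  2.36  0.78]* [0.2  0.8  2.43 3.59 1.17]* [0.2  0.38 2.35 3.78 0.73]*
62 0 [-0.99  0.8   2.35  2.16  1.09]* [-0.99  0.42  2.28  1.88  0.89]* [0.   0.82 2.51 3.14 1.27]* [0.   0.35 2.42 3.15 0.71]*
62 15 [-1.06  0.8   2.21  1.75  1.05]* [-1.06  0.46  2.15  1.52  1.03]* [-0.21  0.82  2.5   2.71  1.25]* [-0.21  0.35  2.41  2.52  0.76]*
62 30 [-1.07  0.81  2.05  1.4   1.11]* [-1.07  0.53  2.    1.25  1.19]* [-0.37  0.8   2.42  2.28  1.13]* [-0.37  0.38  2.34  2.    0.86]*
62 45 [-1.05  0.84  1.88  1.13  1.23]* [-1.05  0.59  1.83  1.05  1.37]* [-0.45  0.78  2.29  1.87  1.06]* [-0.45  0.42  2.22  1.61  0.99]*
62 60 [-1.01  0.89  1.71  0.92  1.38]* [-1.01  0.66  1.67  0.89  1.55]* [-0.48  0.79  2.14  1.5   1.09]* [-0.48  0.48  2.08  1.32  1.15]*
62 75
[... 783 characters left out ...]
57  0.9 ]*
66 30 [-1.09  0.85  2.05  1.42  1.17]* [-1.09  0.56  2.01  1.3   1.24]* [-0.39  0.86  2.44  2.28  1.25]* [-0.39  0.42  2.38  2.07  0.96]*
66 45 [-1.07  0.88  1.88  1.15  1.29]* [-1.07  0.62  1.84  1.09  1.41]* [-0.48  0.83  2.3   1.88  1.15]* [-0.48  0.46  2.25  1.67  1.06]*
66 60 [-1.02  0.92  1.7   0.94  1.44]* [-1.02  0.69  1.67  0.93  1.59]* [-0.5   0.83  2.14  1.52  1.15]* [-0.5   0.52  2.09  1.37  1.2 ]*
66 75 [-0.97  0.97  1.53  0.77  1.6 ]* [-0.97  0.76  1.5   0.79  1.77]* [-0.49  0.85  1.97  1.22  1.24]* [-0.49  0.58  1.93  1.14  1.36]*
66 90 [-0.9   1.02  1.37  0.62  1.76]* [-0.9   0.83  1.34  0.66  1.94]* [-0.45  0.89  1.79  0.99  1.38]* [-0.45  0.65  1.75  0.97  1.54]*
```

Emit:
carry_out(moves=[{"dx": 0.05,"dy": 0,"dz": 0,"twist": 0}])

```text
t: 8.4
eef_pos: [1040.8, -213.1, 666.1]
tcp_rot: [-3.115, -1.085, -0.219]
ft_force: [0.2, -0.8, 0.1]
opening: 1.0
```

Emit:
carry_out(moves=[{"dx": 0.05,"dy": 0,"dz": 0,"twist": 0}])

```text
t: 8.5
eef_pos: [1033.8, -211.9, 686.6]
tcp_rot: [-3.113, -1.111, -0.22]
ft_force: [0.4, 0.4, -0.4]
opening: 0.999
```

Emit:
carry_out(moves=[{"dx": 0.05,"dy": 0,"dz": 0,"twist": 0}])

```text
t: 8.6
eef_pos: [1026.2, -210.6, 707.3]
tcp_rot: [-3.112, -1.136, -0.222]
ft_force: [0.4, -0.8, -0.1]
opening: 1.004
```

```bash
cat >> kin.py <<'E'
from scipy.spatial.transform import Rotation as Rot
def ikR(tcp,R,q4ref=None):
    q=ik6(tcp,R[:,2])
    if q is None:return None
    s=q[1]+q[2];rad=np.array([np.cos(q[0]),np.sin(q[0]),0]);l=np.array([-rad[1],rad[0],0]);z=np.array([0,0,1])
    w3=np.sin(s)*rad+np.cos(s)*z;e=np.cos(s)*rad-np.sin(s)*z
    x5=-np.sin(q[4])*w3+np.cos(q[4])*(np.cos(q[3])*e+np.sin(q[3])*l);n=np.cross(R[:,2],x5)
    return np.r_[q,np.arctan2(-R[:,0]@x5,R[:,0]@n)]
def path(W,R):
    """checks straight legs W at orientation R; prints joints and tool-frame shifts"""
    pq=None
    for a,b in zip(W,W[1:]):
        a=np.array(a,float);b=np.array(b,float);N=max(1,int(np.linalg.norm(b-a)//20));bad=0;st=0
        for k in range(N+1):
            q=ikR(a+(b-a)*k/N,R)
            if q is None: bad+=1;continue
            if pq is not None: st=max(st,np.abs(q-pq).max())
            pq=q;bad+=not((q>LO-.01).all() and (q<HI).all())
        print(b.round(),"q",pq.round(2),"bad",bad,"maxstep",round(st,2),"tool shift mm",((b-a)@R).round(0),"len",round(np.linalg.norm(b-a)))
E
python3 - <<'E'
from kin import *
from cell import *
s=state();R=Rot.from_euler('xyz',s['tcp_rot']).as_matrix();p=s['eef_pos']
print(s['t'],p,s['joints'].round(3),ikR(p,R).round(3),np.degrees(np.arccos(-R[2,2])))
print(R.round(3))
C=np.array([519,-276,58]);z=R[:,2];M=np.array([569,67,70])
path([p,(800,-400,500),(480,-550,350),C+19*z-130*z,C+19*z,C+19*z+[0,0,180],M+19*z+[0,0,170],M+19*z],R)
E
```

```text
8.6 [1026.22179503 -210.63271777  707.25499014] [-0.293  0.81   0.048  0.103  1.151  1.498] [-0.294  0.793  0.09   0.105  1.127  1.495] 65.10200786579568
[[ 0.411 -0.194  0.891]
 [-0.093 -0.981 -0.171]
 [ 0.907 -0.013 -0.421]]
[ 800. -400.  500.] q [-0.69  0.39  1.34  0.99  0.55  0.44] bad 0 maxstep 0.21 tool shift mm [-263.  232.  -82.] len 361
[ 480. -550.  350.] q [-1.31  0.37  1.78  1.41  0.97 -0.42] bad 0 maxstep 0.07 tool shift mm [-254.  211. -196.] len 384
[ 420. -257.  105.] q [-1.23  0.79  2.69  2.21  1.33 -1.86] bad 0 maxstep 0.11 tool shift mm [-274. -273.   -0.] len 387
[ 536. -279.   50.] q [-0.91  0.86  2.44  2.46  1.26 -1.67] bad 0 maxstep 0.07 tool shift mm [ -0.   0. 130.] len 130
[ 536. -279.  230.] q [-0.91  0.35  2.35  2.19  0.83 -1.16] bad 0 maxstep 0.08 tool shift mm [163.  -2. -76.] len 180
[586.  64. 232.] q [ 0.16  0.33  2.38  3.62  0.73 -1.78] bad 0 maxstep 0.09 tool shift mm [  -9. -346.  -15.] len 347
[586.  64.  62.] q [ 0.16  0.84  2.47  3.47  1.3  -1.5 ] bad 0 maxstep 0.07 tool shift mm [-154.    2.   72.] len 170
```

Emit:
carry_out(moves=[{"dx": -0.131,"dy": 0.116,"dz": -0.041,"twist": 0},{"dx": -0.131,"dy": 0.116,"dz": -0.041,"twist": 0},{"dx": -0.131,"dy": 0.116,"dz": -0.041,"twist": 0},{"dx": -0.131,"dy": 0.116,"dz": -0.041,"twist": 0},{"dx": -0.131,"dy": 0.116,"dz": -0.041,"twist": 0}])

```text
t: 9.1
eef_pos: [911.3, -306.0, 602.5]
tcp_rot: [-3.112, -1.135, -0.223]
ft_force: [1.2, -0.9, 0.4]
opening: 1.003
```

Emit:
carry_out(moves=[{"dx": -0.131,"dy": 0.116,"dz": -0.041,"twist": 0},{"dx": -0.131,"dy": 0.116,"dz": -0.041,"twist": 0},{"dx": -0.131,"dy": 0.116,"dz": -0.041,"twist": 0},{"dx": -0.131,"dy": 0.116,"dz": -0.041,"twist": 0},{"dx": -0.131,"dy": 0.116,"dz": -0.041,"twist": 0}])

```text
t: 9.6
eef_pos: [798.3, -402.7, 497.6]
tcp_rot: [-3.109, -1.131, -0.228]
ft_force: [-0.3, -0.1, 0.6]
opening: 1.0
```

Emit:
carry_out(moves=[{"dx": -0.127,"dy": 0.105,"dz": -0.098,"twist": 0},{"dx": -0.127,"dy": 0.105,"dz": -0.098,"twist": 0},{"dx": -0.127,"dy": 0.105,"dz": -0.098,"twist": 0},{"dx": -0.127,"dy": 0.105,"dz": -0.098,"twist": 0},{"dx": -0.127,"dy": 0.105,"dz": -0.098,"twist": 0}])

```text
t: 10.1
eef_pos: [638.0, -476.4, 423.8]
tcp_rot: [-3.11, -1.132, -0.227]
ft_force: [0.6, -0.1, 1.1]
opening: 1.0
```

Emit:
carry_out(moves=[{"dx": -0.127,"dy": 0.105,"dz": -0.098,"twist": 0},{"dx": -0.127,"dy": 0.105,"dz": -0.098,"twist": 0},{"dx": -0.127,"dy": 0.105,"dz": -0.098,"twist": 0},{"dx": -0.127,"dy": 0.105,"dz": -0.098,"twist": 0},{"dx": -0.127,"dy": 0.105,"dz": -0.098,"twist": 0}])

```text
t: 10.6
eef_pos: [478.4, -551.1, 348.6]
tcp_rot: [-3.109, -1.132, -0.227]
ft_force: [-0.4, -0.6, -0.4]
opening: 1.004
```

```bash
python3 - <<'E'
from kin import *
from cell import *
s=state();R=Rot.from_euler('xyz',s['tcp_rot']).as_matrix();p=s['eef_pos']
print(s['t'],p,s['joints'].round(3),np.degrees(np.arccos(-R[2,2])))
print(R.round(3))
C=np.array([519,-276,58]);z=R[:,2]
path([p,C+19*z-90*z,C+19*z],R)
E
```

```text
10.6 [ 478.40282489 -551.13234245  348.62807638] [-1.306  0.374  1.781  1.407  0.967 -0.415] 64.8568719921219
[[ 0.414 -0.197  0.889]
 [-0.096 -0.98  -0.173]
 [ 0.905 -0.014 -0.425]]
[ 456. -264.   88.] q [-1.1   0.81  2.61  2.31  1.31 -1.78] bad 0 maxstep 0.08 tool shift mm [-273. -274.   41.] len 389
[ 536. -279.   50.] q [-0.91  0.86  2.44  2.46  1.25 -1.66] bad 0 maxstep 0.06 tool shift mm [ 0.  0. 90.] len 90
```

Emit:
carry_out(moves=[{"dx": -0.136,"dy": -0.137,"dz": 0.02,"twist": 0},{"dx": -0.136,"dy": -0.137,"dz": 0.02,"twist": 0},{"dx": -0.136,"dy": -0.137,"dz": 0.02,"twist": 0},{"dx": -0.136,"dy": -0.137,"dz": 0.02,"twist": 0},{"dx": -0.136,"dy": -0.137,"dz": 0.02,"twist": 0}])

```text
t: 11.1
eef_pos: [469.8, -400.5, 217.5]
tcp_rot: [-3.102, -1.13, -0.227]
ft_force: [0.4, -0.6, 0.3]
opening: 1.0
```

Emit:
carry_out(moves=[{"dx": -0.137,"dy": -0.137,"dz": 0.021,"twist": 0},{"dx": -0.137,"dy": -0.137,"dz": 0.021,"twist": 0},{"dx": -0.137,"dy": -0.137,"dz": 0.021,"twist": 0},{"dx": -0.137,"dy": -0.137,"dz": 0.021,"twist": 0},{"dx": -0.137,"dy": -0.137,"dz": 0.021,"twist": 0}])

```text
t: 11.6
eef_pos: [458.4, -258.0, 82.4]
tcp_rot: [-3.088, -1.126, -0.239]
ft_force: [0.3, -0.5, 0.2]
opening: 1.002
```

```bash
python3 - <<'E'
from h import *
s=state();print(s['eef_pos'],s['tcp_rot'],s['joints'].round(2))
p,d=read_camera("scene");cv2.imwrite("pics/s1.png",cv2.resize(p[150:270,130:310,::-1],None,fx=4,fy=4,interpolation=3))
E
```

```text
[ 458.37568821 -258.03831811   82.38480671] [-3.08765471 -1.12583815 -0.2392201 ] [-1.09  0.82  2.61  2.31  1.32 -1.78]
```

View pics/s1.png

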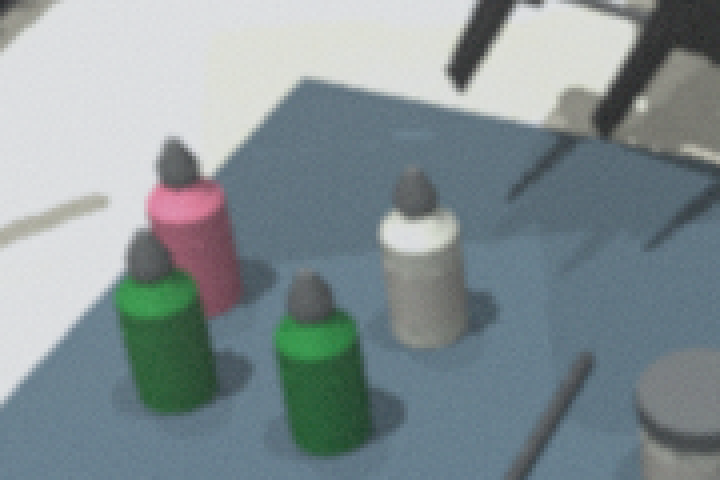

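```bash
python3 - <<'E'
from h import *
from scipy.spatial.transform import Rotation as Rot
s=state();R=Rot.from_euler('xyz',s['tcp_rot']).as_matrix()
p,d=read_camera("scene");P=cloud("scene",d)
m=np.zeros(d.shape,bool);m[140:200,225:310]=1
m&=(P[:,:,2]>60)&(p.max(2)<60)
L=(P[m]-s['eef_pos'])@R
L=L[(abs(L[:,1])<75)&(L[:,2]>-90)&(L[:,2]<40)]
for sg in(-1,1):
    k=L[L[:,1]*sg>0];k=k[k[:,2].argsort()]
    print(sg,len(k));print(k[-8:].round(0).tolist()); 
    for zb in(-80,-60,-40,-20): 
        q=k[(k[:,2]>zb-10)&(k[:,2]<zb+10)]
        if len(q):print(zb,q.min(0).round(),q.max(0).round())
E
```

```text
-1 108
[[7.0, -55.0, -41.0], [-6.0, -53.0, -41.0], [4.0, -54.0, -40.0], [-8.0, -53.0, -40.0], [1.0, -54.0, -40.0], [6.0, -53.0, -39.0], [11.0, -55.0, -39.0], [-2.0, -53.0, -38.0]]
-80 [ -6. -63. -90.] [ 15. -55. -70.]
-60 [ -6. -60. -70.] [ 14. -53. -50.]
-40 [ -8. -58. -50.] [ 11. -52. -38.]
1 26
[[7.0, 47.0, -50.0], [5.0, 46.0, -49.0], [1.0, 44.0, -47.0], [6.0, 45.0, -46.0], [1.0, 46.0, -46.0], [2.0, 45.0, -43.0], [-5.0, 47.0, -42.0], [0.0, 44.0, -41.0]]
-80 [ -3.  45. -88.] [  9.  47. -72.]
-60 [ -2.  43. -69.] [ 10.  48. -50.]
-40 [ -5.  44. -49.] [  6.  47. -41.]
```

Emit:
carry_out(moves=[{"dx": 0,"dy": 0,"dz": 0,"twist": 0},{"dx": 0,"dy": 0,"dz": 0,"twist": 0},{"dx": 0,"dy": 0,"dz": 0,"twist": 0}], grip=0.062)

```text
t: 12.0
eef_pos: [458.1, -262.8, 90.9]
tcp_rot: [-3.121, -1.137, -0.214]
ft_force: [0.6, 0.5, 0.4]
opening: 0.801
```

```bash
cat > f.py <<'E'
from h import *
from scipy.spatial.transform import Rotation as Rot
s=state();R=Rot.from_euler('xyz',s['tcp_rot']).as_matrix();print(s['t'],s['opening'],s['eef_pos'],R.round(3).tolist())
p,d=read_camera("scene");P=cloud("scene",d)
m=np.zeros(d.shape,bool);m[140:215,210:310]=1
m&=(P[:,:,2]>40)&(p.max(2)<60)
L=(P[m]-s['eef_pos'])@R
L=L[(abs(L[:,1])<75)&(L[:,2]>-90)&(L[:,2]<40)]
for sg in(-1,1):
    k=L[L[:,1]*sg>0];k=k[k[:,2].argsort()]
    print(sg,len(k),k[-5:].round(0).tolist(),k[-40:].min(0).round(),k[-40:].max(0).round())
z=R[:,2]
for off in(0,5,10):
    C=np.array([519,-276,58])+(19+off)*z; print(off,((C-s['eef_pos'])@R).round(1))
E
python3 f.py
```

```text
12.0 0.8011957636792112 [ 458.10643347 -262.82336753   90.8786833 ] [[0.41, -0.194, 0.891], [-0.089, -0.981, -0.173], [0.908, -0.009, -0.42]]
-1 97 [[3.0, -46.0, -40.0], [7.0, -45.0, -40.0], [1.0, -46.0, -39.0], [5.0, -45.0, -39.0], [-2.0, -46.0, -38.0]] [ -7. -49. -60.] [ 13. -44. -38.]
1 19 [[-3.0, 37.0, -50.0], [-0.0, 37.0, -48.0], [5.0, 35.0, -48.0], [-3.0, 38.0, -47.0], [6.0, 36.0, -45.0]] [ -5.  35. -88.] [ 12.  40. -45.]
0 [-3.7  1.4 89.3]
5 [-3.7  1.4 94.3]
10 [-3.7  1.4 99.3]
```

```bash
python3 - <<'E'
from h import *
from scipy.spatial.transform import Rotation as Rot
s=state();R=Rot.from_euler('xyz',s['tcp_rot']).as_matrix()
p,d=read_camera("scene");P=cloud("scene",d);L=(P-s['eef_pos'])@R
for sg in(-1,1):
    m=(L[:,:,1]*sg>28)&(L[:,:,1]*sg<60)&(abs(L[:,:,0])<18)&(L[:,:,2]>-36)&(L[:,:,2]<20)&(P[:,:,2]>45)
    print(sg,m.sum(),L[m].min(0).round() if m.any() else '',L[m].max(0).round() if m.any() else '',p[m].mean(0) if m.any() else '')
E
```

```text
-1 3 [ -2. -44. -36.] [  9. -42. -35.] [96.33333333 96.66666667 93.        ]
1 6 [-10.  33. -36.] [  4.  37. -35.] [156.83333333 158.5        153.66666667]
```

```bash
python3 - <<'E'
from h import *
s=state();c=camera_info("scene")
from scipy.spatial.transform import Rotation as Rot
R=Rot.from_euler('xyz',s['tcp_rot']).as_matrix()
p,d=read_camera("scene");q=cv2.resize(p[140:220,210:310,::-1],None,fx=7,fy=7,interpolation=3)
def pj(X): 
    a=c["mtx"]@(c["R"]@X+c["t"]);return a[:2]/a[2]
for y in(-38,0,38):
    for z in(0,-19,-38):
        u=(pj(s['eef_pos']+R@[0,y,z])-[210,140]+.5)*7;cv2.circle(q,tuple(int(v) for v in u),3,(0,0,255) if z==0 else (0,255,255),-1)
cv2.imwrite("pics/s2.png",q)
E
```

```text
(no output)
```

View pics/s2.png

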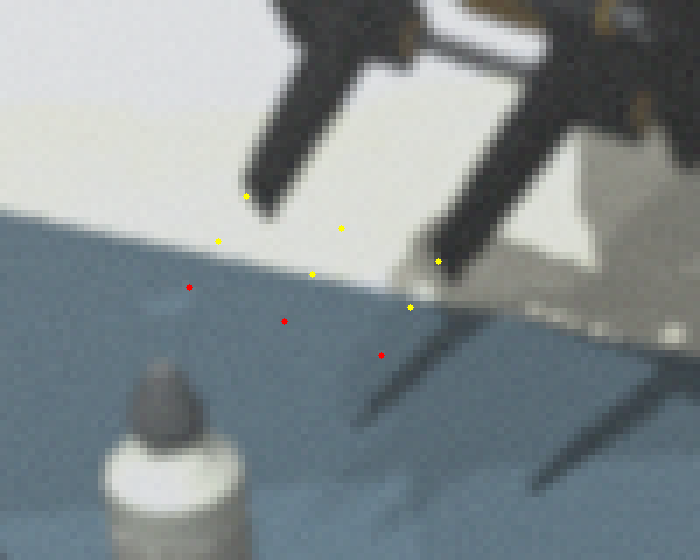

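Emit:
carry_out(moves=[{"dx": -0.008,"dy": 0.001,"dz": 0.04,"twist": 0},{"dx": -0.008,"dy": 0.001,"dz": 0.07,"twist": 0},{"dx": -0.008,"dy": 0.001,"dz": 0.092,"twist": 0},{"dx": -0.008,"dy": 0.001,"dz": 0.092,"twist": 0}])

```text
t: 12.55
eef_pos: [537.9, -277.5, 42.4]
tcp_rot: [-3.114, -1.135, -0.218]
ft_force: [-0.8, 1.3, -0.2]
opening: 0.653
```

Emit:
carry_out(moves=[{"dx": 0,"dy": 0,"dz": 0,"twist": 0},{"dx": 0,"dy": 0,"dz": 0,"twist": 0},{"dx": 0,"dy": 0,"dz": 0,"twist": 0},{"dx": 0,"dy": 0,"dz": 0,"twist": 0},{"dx": 0,"dy": 0,"dz": 0,"twist": 0}], grip=0.03)

```text
t: 13.05
eef_pos: [535.8, -278.1, 42.9]
tcp_rot: [-3.112, -1.134, -0.223]
ft_force: [-0.8, -1.3, 2.6]
opening: 0.335
```

```bash
python3 - <<'E'
from h import *
s=state();print(s)
p,d=read_camera("scene");cv2.imwrite("pics/s3.png",cv2.resize(p[150:270,160:310,::-1],None,fx=4,fy=4,interpolation=3))
E
```

```text
{'t': 13.05, 'joints': array([-0.90550072,  0.8795005 ,  2.4381009 ,  2.47004837,  1.27014381,
       -1.67764539]), 'qvel': array([ 3.21770439e-03,  2.22795490e-03, -2.95970771e-03,  1.72234426e-03,
        2.63197379e-03,  9.83493303e-05]), 'tau': array([ 9.02675539e-01, -5.00701869e+01,  7.11402699e+00, -6.89917244e-01,
        2.16432005e+00,  4.80004807e-02]), 'eef_pos': array([ 535.8020483 , -278.09070584,   42.91133597]), 'tcp_rot': array([-3.11233003, -1.13439543, -0.22270177]), 'ft_force': array([-0.79734309, -1.27123881,  2.55208393]), 'moment': array([-0.12673875,  0.34907247, -0.24123177]), 'opening': 0.3353950514842068}
```

View pics/s3.png

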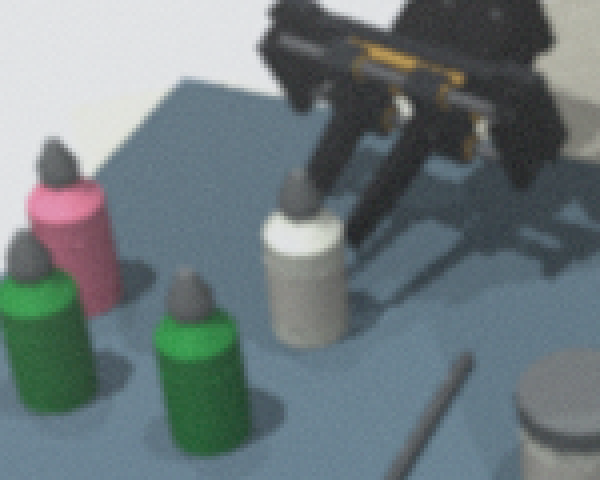

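Emit:
carry_out(moves=[{"dx": 0,"dy": 0,"dz": 0,"twist": 0},{"dx": 0,"dy": 0,"dz": 0,"twist": 0},{"dx": 0,"dy": 0,"dz": 0,"twist": 0},{"dx": 0,"dy": 0,"dz": 0,"twist": 0},{"dx": 0,"dy": 0,"dz": 0,"twist": 0}], grip=0.07)

```text
t: 13.6
eef_pos: [536.1, -277.4, 42.5]
tcp_rot: [-3.112, -1.134, -0.222]
ft_force: [0.6, 0.3, -0.8]
opening: 0.695
```

```bash
cat > g.py <<'E'
from h import *
from scipy.spatial.transform import Rotation as Rot
s=state();R=Rot.from_euler('xyz',s['tcp_rot']).as_matrix();print(s['t'],s['opening'],s['eef_pos'])
p,d=read_camera("scene");P=cloud("scene",d);L=(P-s['eef_pos'])@R
S=P[185:245,215:265].reshape(-1,3)
for lo,hi in((15,35),(35,60),(85,115)):
    k=S[(S[:,2]>lo)&(S[:,2]<hi)&(abs(S[:,0]-519)<45)&(abs(S[:,1]+276)<45)];print(lo,k.min(0).round(),k.max(0).round(),k.mean(0).round(1))
m=(p.max(2)<60)&(abs(L[:,:,0])<20)&(abs(L[:,:,1])<60)&(L[:,:,2]>-120)&(L[:,:,2]<40)
for sg in(-1,1):
    k=L[m&(L[:,:,1]*sg>0)];k=k[k[:,2].argsort()];print(sg,len(k),k[-5:].round().tolist())
E
python3 g.py
```

```text
13.6 0.694795243531251 [ 536.08450876 -277.43250742   42.46772076]
15 [ 514. -296.   15.] [ 543. -253.   35.] [ 534.2 -267.9   25.5]
35 [ 500. -294.   35.] [ 546. -232.   59.] [ 532.  -265.7   48.2]
85 [ 513. -285.   85.] [ 534. -264.  111.] [ 524.3 -272.9   96.9]
-1 293 [[12.0, -40.0, -40.0], [7.0, -38.0, -40.0], [-4.0, -40.0, -39.0], [7.0, -40.0, -38.0], [4.0, -42.0, -37.0]]
1 131 [[0.0, 28.0, -73.0], [10.0, 35.0, -72.0], [5.0, 31.0, -71.0], [-4.0, 32.0, -71.0], [10.0, 30.0, -68.0]]
```

Emit:
carry_out(moves=[{"dx": 0,"dy": 0,"dz": 0.02,"twist": 0},{"dx": 0,"dy": 0,"dz": 0.034,"twist": 0}])

```text
t: 13.85
eef_pos: [567.1, -283.7, 27.9]
tcp_rot: [-3.112, -1.134, -0.222]
ft_force: [-0.3, 0.5, -0.4]
opening: 0.734
```

Emit:
carry_out(moves=[{"dx": 0,"dy": 0,"dz": 0.002,"twist": 0},{"dx": 0,"dy": 0,"dz": 0.002,"twist": 0},{"dx": 0,"dy": 0,"dz": 0.002,"twist": 0},{"dx": 0,"dy": 0,"dz": 0.002,"twist": 0},{"dx": 0,"dy": 0,"dz": 0.002,"twist": 0}], grip=0.03)

```text
t: 14.35
eef_pos: [567.8, -283.9, 27.5]
tcp_rot: [-3.112, -1.134, -0.223]
ft_force: [0.1, -1.0, 2.0]
opening: 0.457
```

Emit:
carry_out(moves=[{"dx": 0,"dy": 0,"dz": 0,"twist": 0}])

```text
t: 14.45
eef_pos: [567.9, -283.9, 27.6]
tcp_rot: [-3.112, -1.134, -0.222]
ft_force: [-1.4, -1.3, 2.7]
opening: 0.459
```

```bash
python3 - <<'E'
from h import *
s=state();print(s['t'],s['eef_pos'],s['opening'],s['ft_force'],s['joints'].round(2))
p,d=read_camera("scene");cv2.imwrite("pics/s4.png",cv2.resize(p[150:270,160:310,::-1],None,fx=4,fy=4,interpolation=3))
E
```

```text
14.45 [ 567.93464859 -283.86060832   27.55416033] 0.45877279870513327 [-1.37573996 -1.25721781  2.73695384] [-0.85  0.9   2.36  2.51  1.23 -1.64]
```

View pics/s4.png

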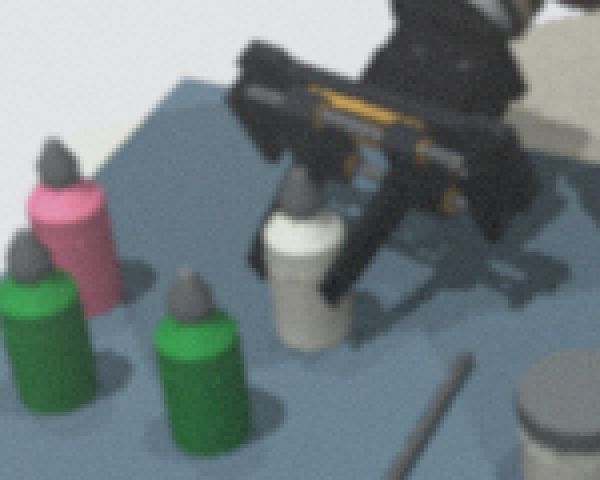

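Emit:
carry_out(moves=[{"dx": 0.018,"dy": 0,"dz": -0.008,"twist": 0},{"dx": 0.054,"dy": -0.001,"dz": -0.025,"twist": 0},{"dx": 0.09,"dy": -0.001,"dz": -0.042,"twist": 0},{"dx": 0.127,"dy": -0.002,"dz": -0.059,"twist": 0},{"dx": 0.163,"dy": -0.002,"dz": -0.076,"twist": 0}])

```text
t: 15.0
eef_pos: [567.5, -283.6, 208.2]
tcp_rot: [-3.112, -1.132, -0.222]
ft_force: [1.2, 0.2, -2.3]
opening: 0.459
```

```bash
python3 - <<'E'
from h import *
s=state();print(s['t'],s['eef_pos'],s['opening'],s['ft_force'],s['joints'].round(3),s['tcp_rot'])
p,d=read_camera("scene");cv2.imwrite("pics/s5.png",cv2.resize(p[80:260,160:360,::-1],None,fx=3,fy=3,interpolation=3))
E
```

```text
15.0 [ 567.51003028 -283.61423894  208.20817943] 0.45929131246815896 [ 1.16511415  0.21131081 -2.2775182 ] [-0.846  0.419  2.304  2.289  0.824 -1.212] [-3.11238919 -1.13199489 -0.22198385]
```

View pics/s5.png

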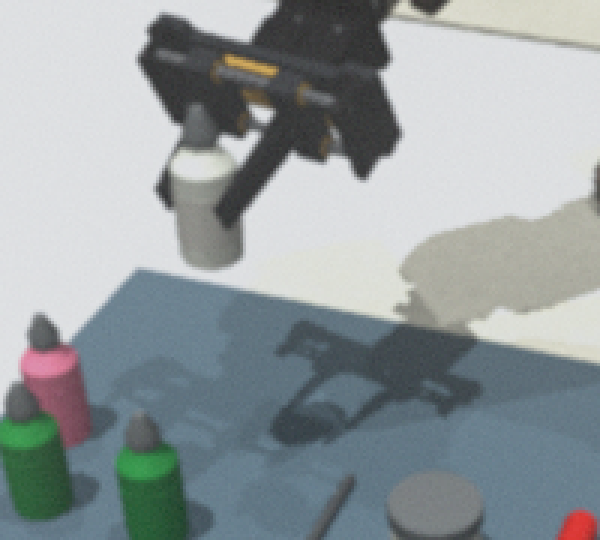

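Emit:
carry_out(moves=[{"dx": 0,"dy": 0,"dz": 0,"twist": 5},{"dx": 0,"dy": 0,"dz": 0,"twist": 12},{"dx": 0,"dy": 0,"dz": 0,"twist": 20},{"dx": 0,"dy": 0,"dz": 0,"twist": 28},{"dx": 0,"dy": 0,"dz": 0,"twist": 36}])

```text
t: 15.55
eef_pos: [567.8, -283.6, 206.4]
tcp_rot: [-2.231, -0.806, -1.249]
ft_force: [0.2, -0.4, -1.4]
opening: 0.456
```

Emit:
carry_out(moves=[{"dx": 0,"dy": 0,"dz": 0,"twist": 8},{"dx": 0,"dy": 0,"dz": 0,"twist": 16},{"dx": 0,"dy": 0,"dz": 0,"twist": 24},{"dx": 0,"dy": 0,"dz": 0,"twist": 32},{"dx": 0,"dy": 0,"dz": 0,"twist": 40}])

```text
t: 16.05
eef_pos: [567.8, -283.6, 206.4]
tcp_rot: [-2.019, -0.203, -1.663]
ft_force: [0.6, 0.3, -1.1]
opening: 0.457
```

Emit:
carry_out(moves=[{"dx": 0,"dy": 0,"dz": 0,"twist": 8},{"dx": 0,"dy": 0,"dz": 0,"twist": 16},{"dx": 0,"dy": 0,"dz": 0,"twist": 24},{"dx": 0,"dy": 0,"dz": 0,"twist": 32},{"dx": 0,"dy": 0,"dz": 0,"twist": 40}])

```text
t: 16.55
eef_pos: [567.8, -283.6, 206.3]
tcp_rot: [-2.056, 0.426, -1.974]
ft_force: [-0.1, -0.4, -2.5]
opening: 0.461
```

Emit:
carry_out(moves=[{"dx": 0,"dy": 0,"dz": 0,"twist": 8},{"dx": 0,"dy": 0,"dz": 0,"twist": 16},{"dx": 0,"dy": 0,"dz": 0,"twist": 24},{"dx": 0,"dy": 0,"dz": 0,"twist": 32},{"dx": 0,"dy": 0,"dz": 0,"twist": 40}])

```text
t: 17.05
eef_pos: [567.8, -283.6, 206.3]
tcp_rot: [-2.45, 0.987, -2.549]
ft_force: [0.8, 0.3, -2.2]
opening: 0.461
```

Emit:
carry_out(moves=[{"dx": 0,"dy": 0,"dz": 0,"twist": 8},{"dx": 0,"dy": 0,"dz": 0,"twist": 16},{"dx": 0,"dy": 0,"dz": 0,"twist": 24},{"dx": 0,"dy": 0,"dz": 0,"twist": 24},{"dx": 0,"dy": 0,"dz": 0,"twist": 24}])

```text
t: 17.55
eef_pos: [568.0, -283.8, 206.7]
tcp_rot: [3.12, 1.133, 2.929]
ft_force: [0.1, 0.3, -1.6]
opening: 0.458
```

Emit:
carry_out(moves=[{"dx": 0,"dy": 0,"dz": 0,"twist": 0},{"dx": 0,"dy": 0,"dz": 0,"twist": 0}])

```text
t: 17.75
eef_pos: [568.1, -283.9, 207.0]
tcp_rot: [3.116, 1.134, 2.924]
ft_force: [-0.3, -0.0, -1.3]
opening: 0.458
```

```bash
python3 - <<'E'
from h import *
s=state();print(s['t'],s['eef_pos'],s['opening'],s['ft_force'],s['joints'].round(3),s['tcp_rot'])
p,d=read_camera("scene");cv2.imwrite("pics/s6.png",cv2.resize(p[80:260,160:360,::-1],None,fx=3,fy=3,interpolation=3))
E
```

```text
17.75 [ 568.09198174 -283.9355684   207.0224106 ] 0.45845482805480786 [-0.28371045 -0.01513027 -1.26830711] [-0.846  0.423  2.304  2.292  0.828  1.923] [3.11577173 1.13353469 2.92399788]
```

View pics/s6.png

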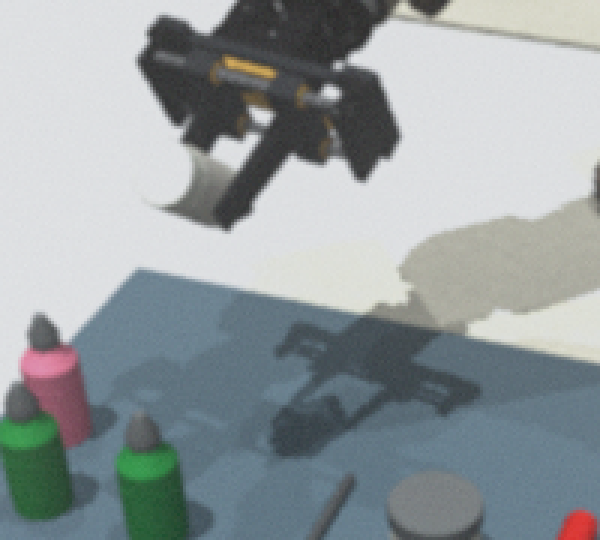

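Emit:
carry_out(moves=[{"dx": 0,"dy": 0,"dz": 0,"twist": -5},{"dx": 0,"dy": 0,"dz": 0,"twist": -12},{"dx": 0,"dy": 0,"dz": 0,"twist": -20},{"dx": 0,"dy": 0,"dz": 0,"twist": -28},{"dx": 0,"dy": 0,"dz": 0,"twist": -36}])

```text
t: 18.3
eef_pos: [568.2, -283.9, 207.2]
tcp_rot: [-2.247, 0.828, -2.294]
ft_force: [-0.2, 0.4, -2.3]
opening: 0.457
```

Emit:
carry_out(moves=[{"dx": 0,"dy": 0,"dz": 0,"twist": -8},{"dx": 0,"dy": 0,"dz": 0,"twist": -16},{"dx": 0,"dy": 0,"dz": 0,"twist": -24},{"dx": 0,"dy": 0,"dz": 0,"twist": -32},{"dx": 0,"dy": 0,"dz": 0,"twist": -40}])

```text
t: 18.8
eef_pos: [568.1, -284.0, 207.2]
tcp_rot: [-2.02, 0.227, -1.868]
ft_force: [0.3, -0.3, -1.2]
opening: 0.456
```

Emit:
carry_out(moves=[{"dx": 0,"dy": 0,"dz": 0,"twist": -8},{"dx": 0,"dy": 0,"dz": 0,"twist": -16},{"dx": 0,"dy": 0,"dz": 0,"twist": -24},{"dx": 0,"dy": 0,"dz": 0,"twist": -32},{"dx": 0,"dy": 0,"dz": 0,"twist": -40}])

```text
t: 19.3
eef_pos: [568.1, -284.0, 207.1]
tcp_rot: [-2.049, -0.402, -1.56]
ft_force: [0.3, -0.1, -2.3]
opening: 0.458
```

Emit:
carry_out(moves=[{"dx": 0,"dy": 0,"dz": 0,"twist": -8},{"dx": 0,"dy": 0,"dz": 0,"twist": -16},{"dx": 0,"dy": 0,"dz": 0,"twist": -24},{"dx": 0,"dy": 0,"dz": 0,"twist": -32},{"dx": 0,"dy": 0,"dz": 0,"twist": -40}])

```text
t: 19.8
eef_pos: [568.2, -283.9, 207.2]
tcp_rot: [-2.417, -0.971, -1.009]
ft_force: [0.3, 0.1, -1.4]
opening: 0.458
```

Emit:
carry_out(moves=[{"dx": 0,"dy": 0,"dz": 0,"twist": -8},{"dx": 0,"dy": 0,"dz": 0,"twist": -16},{"dx": 0,"dy": 0,"dz": 0,"twist": -24},{"dx": 0,"dy": 0,"dz": 0,"twist": -24},{"dx": 0,"dy": 0,"dz": 0,"twist": -24}])

```text
t: 20.3
eef_pos: [568.1, -284.0, 207.2]
tcp_rot: [-3.104, -1.134, -0.231]
ft_force: [-0.3, 0.4, -1.8]
opening: 0.458
```

```bash
python3 - <<'E'
from kin import *
from cell import *
s=state();R=Rot.from_euler('xyz',s['tcp_rot']).as_matrix();p=s['eef_pos']
print(s['t'],p,s['joints'].round(3),s['opening'],s['tcp_rot'])
d=np.array([568.8-519,67.2+276,0])
path([p,p+d/2,p+d,p+d+[0,0,-150],p+d+[0,0,-170]],R)
E
```

```text
20.3 [ 568.14798867 -283.95847302  207.15826852] [-0.846  0.423  2.304  2.292  0.828 -1.213] 0.4582446324672191 [-3.10407515 -1.1335891  -0.23055287]
[ 593. -112.  207.] q [-0.39  0.39  2.42  2.89  0.81 -1.46] bad 0 maxstep 0.08 tool shift mm [  -6. -173.   -7.] len 173
[618.  59. 207.] q [ 0.13  0.41  2.34  3.57  0.77 -1.73] bad 0 maxstep 0.09 tool shift mm [  -6. -173.   -7.] len 173
[618.  59.  57.] q [ 0.13  0.83  2.4   3.45  1.22 -1.52] bad 0 maxstep 0.07 tool shift mm [-136.    2.   63.] len 150
[618.  59.  37.] q [ 0.13  0.88  2.4   3.45  1.27 -1.51] bad 0 maxstep 0.06 tool shift mm [-18.   0.   8.] len 20
```

Emit:
carry_out(moves=[{"dx": -0.001,"dy": -0.025,"dz": -0.001,"twist": 0},{"dx": -0.002,"dy": -0.065,"dz": -0.003,"twist": 0},{"dx": -0.004,"dy": -0.105,"dz": -0.004,"twist": 0},{"dx": -0.005,"dy": -0.145,"dz": -0.006,"twist": 0},{"dx": -0.006,"dy": -0.173,"dz": -0.007,"twist": 0}])

```text
t: 20.8
eef_pos: [592.7, -110.4, 206.8]
tcp_rot: [-3.104, -1.133, -0.23]
ft_force: [-0.4, -0.8, -2.0]
opening: 0.458
```

Emit:
carry_out(moves=[{"dx": -0.001,"dy": -0.04,"dz": -0.001,"twist": 0},{"dx": -0.002,"dy": -0.08,"dz": -0.003,"twist": 0},{"dx": -0.004,"dy": -0.12,"dz": -0.004,"twist": 0},{"dx": -0.005,"dy": -0.155,"dz": -0.006,"twist": 0},{"dx": -0.006,"dy": -0.173,"dz": -0.007,"twist": 0}])

```text
t: 21.3
eef_pos: [617.9, 61.9, 206.7]
tcp_rot: [-3.104, -1.134, -0.228]
ft_force: [-0.4, -1.1, -1.5]
opening: 0.459
```

Emit:
carry_out(moves=[{"dx": 0,"dy": 0,"dz": 0,"twist": 0}])

```text
t: 21.4
eef_pos: [618.0, 61.7, 206.7]
tcp_rot: [-3.105, -1.134, -0.226]
ft_force: [-0.3, -0.2, -1.3]
opening: 0.454
```

```bash
cat > b.py <<'E'
from h import *
s=state();print(s['t'],s['eef_pos'],s['opening'],s['tcp_rot'])
p,d=read_camera("scene");P=cloud("scene",d)
m=(abs(P[:,:,0]-572)<50)&(abs(P[:,:,1]-67)<45)&(P[:,:,2]>12)&(p.min(2)>80)
Q=P[m];zmin=Q[:,2].min();print("n",len(Q),"zmin",zmin.round(1),"zmax",Q[:,2].max().round(1))
from scipy.optimize import least_squares
for lo,hi in((3,16),(16,30),(30,45),(45,65)):
    k=Q[(Q[:,2]>zmin+lo)&(Q[:,2]<zmin+hi)]
    if len(k)>20:
        f=least_squares(lambda c:np.hypot(k[:,0]-c[0],k[:,1]-c[1])-22,k[:,:2].mean(0)-[15,5],loss='soft_l1');print(lo,hi,len(k),f.x.round(1),k[:,:2].min(0).round(),k[:,:2].max(0).round())
v,u=np.nonzero(m);a,b=int(np.median(v)),int(np.median(u))
cv2.imwrite("pics/%s.png"%__import__('sys').argv[1],cv2.resize(p[max(a-70,0):a+110,b-100:b+100,::-1],None,fx=3,fy=3,interpolation=3))
E
python3 b.py s7
```

```text
21.4 [617.98239448  61.66415901 206.66939337] 0.45366576146115495 [-3.1046006  -1.13397697 -0.22632364]
n 1302 zmin 178.2 zmax 294.7
3 16 136 [569.3  72.3] [572.  51.] [594.  94.]
16 30 143 [569.8  72.4] [572.  51.] [595.  94.]
30 45 171 [570.1  72.7] [572.  44.] [594. 102.]
45 65 282 [569.6  72.5] [538.  43.] [595. 112.]
```

View pics/s7.png

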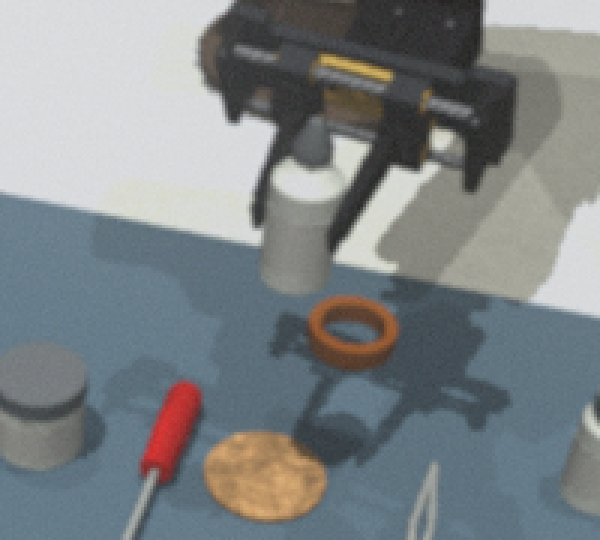

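```bash
python3 - <<'E'
from kin import *
from cell import *
s=state();R=Rot.from_euler('xyz',s['tcp_rot']).as_matrix();p=s['eef_pos']
path([p,p+[-1,-5.2,-80],p+[-1,-5.2,-165],p+[-1,-5.2,-173.5]],R)
E
```

```text
[617.  55. 127.] q [ 0.12  0.63  2.4   3.47  1.03 -1.59] bad 0 maxstep 0.06 tool shift mm [-72.   6.  34.] len 80
[617.  55.  42.] q [ 0.12  0.87  2.41  3.43  1.27 -1.51] bad 0 maxstep 0.06 tool shift mm [-77.   1.  36.] len 85
[617.  55.  33.] q [ 0.12  0.9   2.4   3.43  1.29 -1.5 ] bad 0 maxstep 0.02 tool shift mm [-8.  0.  4.] len 8
```

Emit:
carry_out(moves=[{"dx": -0.018,"dy": 0.002,"dz": 0.009,"twist": 0},{"dx": -0.036,"dy": 0.004,"dz": 0.017,"twist": 0},{"dx": -0.054,"dy": 0.006,"dz": 0.026,"twist": 0},{"dx": -0.072,"dy": 0.006,"dz": 0.034,"twist": 0}])

```text
t: 21.85
eef_pos: [617.1, 52.4, 126.3]
tcp_rot: [-3.106, -1.134, -0.23]
ft_force: [0.0, -0.2, -1.0]
opening: 0.457
```

Emit:
carry_out(moves=[{"dx": -0.025,"dy": 0,"dz": 0.012,"twist": 0},{"dx": -0.045,"dy": 0,"dz": 0.021,"twist": 0},{"dx": -0.062,"dy": 0.001,"dz": 0.029,"twist": 0},{"dx": -0.077,"dy": 0.001,"dz": 0.036,"twist": 0},{"dx": -0.077,"dy": 0.001,"dz": 0.036,"twist": 0}])

```text
t: 22.35
eef_pos: [617.0, 52.7, 39.7]
tcp_rot: [-3.109, -1.131, -0.227]
ft_force: [-0.1, 0.4, -2.6]
opening: 0.459
```

Emit:
carry_out(moves=[{"dx": 0,"dy": 0,"dz": 0,"twist": 0},{"dx": 0,"dy": 0,"dz": 0,"twist": 0}])

```text
t: 22.55
eef_pos: [617.3, 53.6, 42.9]
tcp_rot: [-3.109, -1.135, -0.225]
ft_force: [0.1, 0.5, -1.9]
opening: 0.458
```

```bash
python3 b.py s8; python3 -c "
from h import *
s=state();print(s['ft_force'],s['eef_pos'])"
```

```text
22.55 [617.34107707  53.55655365  42.88019757] 0.45844883773969 [-3.10935119 -1.13462433 -0.22512214]
n 875 zmin 13.7 zmax 128.4
3 16 96 [568.7  64.4] [570.  43.] [592.  86.]
16 30 96 [569.6  64.4] [576.  45.] [594.  86.]
30 45 111 [569.5  64.6] [575.  43.] [594.  86.]
45 65 165 [569.1  64.7] [546.  42.] [594.  87.]
[ 0.35333798  0.58417125 -1.55916574] [617.42172598  53.70412776  43.04202333]
```

Emit:
carry_out(moves=[{"dx": -0.003,"dy": -0.001,"dz": 0.001,"twist": 0},{"dx": -0.006,"dy": -0.002,"dz": 0.003,"twist": 0},{"dx": -0.0085,"dy": -0.0025,"dz": 0.004,"twist": 0},{"dx": -0.0085,"dy": -0.0025,"dz": 0.004,"twist": 0},{"dx": -0.0085,"dy": -0.0025,"dz": 0.004,"twist": 0}])

```text
t: 23.1
eef_pos: [617.8, 56.8, 32.6]
tcp_rot: [-3.112, -1.134, -0.222]
ft_force: [0.5, 0.6, -0.6]
opening: 0.456
```

Emit:
carry_out(moves=[{"dx": -0.0009,"dy": 0,"dz": 0.0004,"twist": 0},{"dx": -0.0009,"dy": 0,"dz": 0.0004,"twist": 0}])

```text
t: 23.3
eef_pos: [618.1, 56.7, 32.6]
tcp_rot: [-3.111, -1.136, -0.223]
ft_force: [-1.6, 0.6, 7.2]
opening: 0.46
```

Emit:
carry_out(moves=[{"dx": -0.0009,"dy": 0,"dz": 0.0004,"twist": 0},{"dx": -0.0009,"dy": 0,"dz": 0.0004,"twist": 0}])

```text
t: 23.5
eef_pos: [618.3, 56.6, 32.6]
tcp_rot: [-3.11, -1.139, -0.224]
ft_force: [-4.6, 0.3, 14.4]
opening: 0.457
```

Emit:
carry_out(moves=[{"dx": 0.0013,"dy": 0,"dz": -0.0006,"twist": 0},{"dx": 0.0013,"dy": 0,"dz": -0.0006,"twist": 0}])

```text
t: 23.7
eef_pos: [617.9, 56.6, 32.5]
tcp_rot: [-3.111, -1.135, -0.223]
ft_force: [-0.6, -0.3, 4.3]
opening: 0.454
```

Emit:
carry_out(moves=[{"dx": 0,"dy": 0,"dz": 0,"twist": 0},{"dx": 0,"dy": 0,"dz": 0,"twist": 0},{"dx": 0,"dy": 0,"dz": 0,"twist": 0},{"dx": 0,"dy": 0,"dz": 0,"twist": 0},{"dx": 0,"dy": 0,"dz": 0,"twist": 0}], grip=0.075)

```text
t: 24.2
eef_pos: [617.7, 56.6, 31.8]
tcp_rot: [-3.112, -1.133, -0.222]
ft_force: [-0.4, -0.3, 0.2]
opening: 0.776
```

```bash
python3 b.py s9; python3 - <<'E'
from kin import *
from cell import *
s=state();R=Rot.from_euler('xyz',s['tcp_rot']).as_matrix();p=s['eef_pos'];print(s['ft_force'])
path([p,p-100*R[:,2],p-100*R[:,2]+[0,0,80]],R)
E
```

```text
24.2 [617.66240698  56.59647126  31.80798395] 0.7755110935772779 [-3.11203644 -1.13343248 -0.22184531]
n 835 zmin 12.1 zmax 116.1
3 16 88 [569.7  67.2] [569.  48.] [594.  90.]
16 30 110 [570.   67.5] [572.  45.] [593.  89.]
30 45 124 [569.8  67.3] [568.  45.] [594.  89.]
45 65 204 [568.9  67.4] [550.  24.] [595. 102.]
[ 0.31571711  0.38191312 -0.30627699]
[529.  74.  74.] q [ 0.23  0.85  2.6   3.52  1.42 -1.43] bad 0 maxstep 0.05 tool shift mm [  -0.   -0. -100.] len 100
[529.  74. 154.] q [ 0.23  0.55  2.57  3.57  1.11 -1.57] bad 0 maxstep 0.08 tool shift mm [ 72.  -1. -34.] len 80
```

Bottle stands at (569.7, 67.3), on the mat centre. Retreating along the tool axis.

Emit:
carry_out(moves=[{"dx": 0,"dy": 0,"dz": -0.015,"twist": 0},{"dx": 0,"dy": 0,"dz": -0.04,"twist": 0},{"dx": 0,"dy": 0,"dz": -0.07,"twist": 0},{"dx": 0,"dy": 0,"dz": -0.1,"twist": 0},{"dx": 0,"dy": 0,"dz": -0.1,"twist": 0}])

```text
t: 24.75
eef_pos: [526.3, 74.2, 74.9]
tcp_rot: [-3.114, -1.132, -0.218]
ft_force: [1.1, -0.6, 0.2]
opening: 0.79
```

Emit:
carry_out(moves=[{"dx": 0.02,"dy": 0,"dz": -0.02,"twist": 0},{"dx": 0.02,"dy": 0,"dz": -0.02,"twist": 0},{"dx": 0.02,"dy": 0,"dz": -0.02,"twist": 0},{"dx": 0.02,"dy": 0,"dz": -0.02,"twist": 0},{"dx": 0.02,"dy": 0,"dz": -0.02,"twist": 0}])

```text
t: 25.25
eef_pos: [519.6, 75.0, 100.2]
tcp_rot: [-3.112, -1.133, -0.222]
ft_force: [-0.6, -0.9, 0.5]
opening: 0.786
```

```bash
python3 b.py s10; python3 - <<'E'
from h import *
p,d=read_camera("top");P=cloud("top",d)
for nm,(u,v,r),z in[("jar",(333,228,24),(55,80)),("flat",(146,264,22),(5,120))]:
    Q=P[v-r:v+r,u-r:u+r].reshape(-1,3);Q=Q[(Q[:,2]>z[0])&(Q[:,2]<z[1])];T=Q[Q[:,2]>Q[:,2].max()-6];print(nm,Q.mean(0).round(1),T.mean(0).round(1))
E
```

```text
25.25 [519.59174395  75.03993783 100.20796546] 0.7859440672341915 [-3.11213879 -1.13340493 -0.22209297]
n 826 zmin 12.2 zmax 117.0
3 16 94 [569.5  67.3] [569.  48.] [593.  90.]
16 30 108 [570.   67.3] [572.  46.] [594.  90.]
30 45 127 [569.5  67.3] [570.  46.] [593.  90.]
45 65 198 [569.   67.3] [560.  45.] [594.  90.]
jar [584.2 -90.6  64. ] [585.  -91.7  66.9]
flat [514.9 277.9  69.7] [512.1 284.6  93.8]
```

View pics/s10.png

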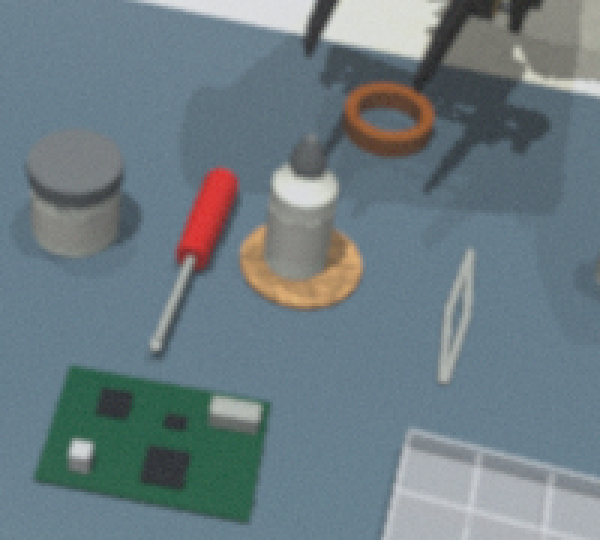

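```bash
python3 -c "
from cell import *
print(state()['ft_force'],state()['t']);print(job_done())"
```

```text
[-0.73376732 -0.17979676  1.28026023] 25.35
the job is handed in; nothing more can be done
None
```

The flux bottle was picked up, turned over in the air, turned back and set upright on the cork mat. I handed the job in at about 25.4 s; no verdict was reported.

**How it was done:** the moves cannot tilt the tool directly. I tipped it to about 65° from vertical by asking, one row at a time, for poses just beyond full reach. I gripped the bottle from the side, lifted it 180 mm and twisted it 180°. From the tool angle that puts the axis about 130° from vertical, so the nozzle was about 40° below level; it was held there over 0.2 s. I then twisted back, lowered it until it met the mat (14 N peak), released it and backed off.

**Last checks:**
- **Flux bottle:** the depth fit puts its axis at (569.5, 67.3) mm, the same at all heights, so it is upright. The mat centre is (568.8, 67.2) mm, and the fingers are clear of the bottle.
- **Jar:** within about 1 mm of where it was.
- **Flat-capped bottle:** the cap reads about 4 mm off and the overall mean about 9 mm off. I put that down to changed visibility in the top view, since no move went near it after the start.

**What went wrong or disagreed:**
- The first grasp closed short of the bottle. The visible fingertips end about 38 mm behind the reported tool point, although the images had already shown this before I closed. I reopened, went 34 mm further and gripped; the bottle had not moved.
- One wrist-force reading reached about 64 N while stretching to the reach limit (the limit is 120 N).
- Joint 3 read 0.047 to 0.049 rad there, against a stated lower limit of 0.05. I took the limit to be rounded, but could not confirm that.

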